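# Set the saw's feed valve and hold the ratchet lever at the fourth click

### The arm

A 6-joint arm with a two-finger parallel gripper is mounted at the origin on the work surface. World frame = base frame: x ahead of the robot, y to its left, z up, the work surface at z = 0. Lengths are in m, angles in rad, forces in N, time in s.
With the tool pointing down it reaches from about 0.325 to 0.875 m from the base axis. Payload 4.4 kg.
Tool frame: the origin (TCP) lies at the very end of the fingers, on their centre line; the grasp point (between the pads) lies 19 mm behind it; z points along the fingers, x is the direction in which the jaws open and shut, and the axes are right-handed (so a half turn about z gives the same grasp; the last joint's range is limited). The gripper opens to 85 mm and grips with 20 to 120 N. Pads are 22 mm wide; open, the fingers measure 114 mm over their backs; the gripper's body (76 mm by 85 mm) begins 54 mm behind the grasp point. The pads swing forward as they close: fully open they stand 13 mm farther back than shut.
Start: joints at [0.999, 0.207, 1.542, -0, 1.393, -0.15], TCP at [0.235, 0.525, 0.231] pointing down, gripper open.
Joint ranges: [-2.73, 2.73], [-0.86, 2.22], [0.23, 2.46], [-1.11, 4.25], [0.08, 2.63], [-2.82, 2.82]. Speed limits (rad/s): [2.79, 2.79, 3.14, 3.14, 3.14, 3.14].

### API

Orientations are given as a 3x3 rotation matrix whose columns are the frame's x, y, z axes.
In Python, from plant import sensors, imaging, job_done gives the robot as it stands.
- The arm moves only by the shell command python3 -m creep 'ROWS' [FORCE]. ROWS is JSON, one flat list of numbers, 7 for each row, row after row: the shift along the world's x, y, z normalised to -1 to 1, where 1 is 0.2 m, then the turn, a rotation vector about the world's x, y, z normalised to -1 to 1, where 1 is 60 degrees, then the closure, from -1 (fully open) to 1 (shut). In form: [tx, ty, tz, rx, ry, rz, fingers, tx, ty, tz, rx, ry, rz, fingers, ...]. A call has 1 to 12 rows; each row is the pose to reach, as a shift and turn from the pose measured when the call began; what a row does not reach only later rows make up. A row lasts 1/10 s, in which the tool goes at most 50 mm and 8.59 degrees, less where a joint would pass 70% of its speed; a pose out of reach is approached as far as the arm can. A call with a number of a shift or a turn outside -1 to 1 is refused whole. A call with a gripper value outside its range is refused whole. The fingers move at their own pace and stop on an object; FORCE is the grip in N (left out, the last holds). Time passes only in rows, so rows that repeat a pose let the fingers close. It gives the time, the measured TCP pose, the force and the opening at its end, in the units of the state.
- sensors.sense(): the state, without advancing time (a new reading comes with each control period).
- imaging.capture(name): name is "side" or "top"; returns (picture, depth): 400x640x3 uint8, red, green, blue; 400x640 float32, m along the optical axis (not along the pixel's ray), 0 where there is no reading.
- imaging.calibration(name): a dict with "camera_matrix" (3x3 intrinsics, pixels), "R" (3x3) and "t" (3): a world point X has camera coordinates R X + t. Camera axes: x right, y down, z forward; pixel columns grow to the right and rows downward; lengths in m; the calibration is good to about 2 mm. A picture is of the moment at which its call begins. calibration takes no time and is no camera call.
- job_done(): hands the job in, once; it reports no verdict.
Trained networks look in the newest picture that a camera, given by its name, has taken for a name from the list of things; names that differ only in an ending like _2 or _b are one class to them, and where a whole thing is asked for, a point or a joint stands for the part that bears it (a point fixed in the world has none). Each returns a list of dicts, best first, with "score" (0 to 1); they miss things now and then, are a little off and sometimes report something else, mostly with a low value. They report only what shows in the picture. A call takes as long as a camera call. They do not tell look-alikes from the thing itself.
- imaging.recognise(camera, thing): "point" ([row, column] in pixels, amid what is visible of it).
The state is a dict: "time": time; "joints": joint angles; "qvel": joint speeds; "tau": joint torques, N m; "tcp_pos": TCP position; "tool_rot": TCP orientation; "force": force on the tool from outside, world axes, zero at the start; "torque": the same for the moment, N m; "finger_gap": finger opening in m.
Only numpy, scipy, OpenCV 4.12 (cv2) and the standard library are available. Lean on these libraries where they do the work, as an engineer would, in place of code of your own. Each camera call takes 0.05 s, during which the arm holds its last target.

### The job

Get the bandsaw's feed ready for a trial cut: first turn the feed knob on the brass valve clockwise until its pointer stands at the little steel setting tab clamped to the scale plate. Then swing the ratchet lever by its upright handle counter-clockwise (seen from above), away from its rest stop, by exactly four clicks, feeling them as you go; never let it pass over a fifth, and finish while still holding the lever at the fourth click, since it springs back if let go. Leave the knob set and the loose things on the table undisturbed.

Things in the scene. Friction and masses are not known exactly. Their poses are not given: they have to be found in the camera images.
- feed_knob (a joint): angle of the black feed knob on the brass valve, rad; grows as the knob is turned clockwise seen from above; stops at 0 and 4.71; it stays where it is left (friction about 0.06 N m). It starts 0.6 to 1.4 rad short of the tab
- knob_grip (a point): point on the knob's vertical turning axis at the height to grip. The knob has an upright straight grip bar 46 mm long, 14 mm wide, along this point's x axis (pinch across its y axis); bar top 13 mm above this point, a 48 mm skirt disc 24 mm below it, the 92 mm white scale plate 32 mm below it
- knob_pointer (a point): tip of the knob's pointer, 34 mm from the turning axis, on the +x side of the knob, turning with it
- knob_mark (a point): point beside the steel setting tab, at 34 mm from the turning axis and within 2 mm of the pointer's height, where the pointer tip must come. The tab itself (12 x 8 x 8 mm, with a thin line inward) is clamped to the rim of the scale plate, 46 to 58 mm from the axis; its angle varies
- ratchet_lever (a joint): angle of the ratchet lever, rad; 0 at its rest stop, grows counter-clockwise seen from above, end stop 1.45. A return spring (9 N at the handle at rest, 10 N at the fourth click) drives it back to 0 when let go, past the clicks. After free travel that differs each time, the first click falls at 0.16 to 0.36 rad; then one click every 0.17 rad (20 mm at the handle), seven in all
- lever_grip (a point): middle of the lever's upright black round handle, on its axis: 18 mm across, 55 mm tall, from 28 mm below this point (where the 14 mm wide flat lever arm begins) to 27 mm above; it stands 120 mm from the pivot and swings level. Resistance always points back to the rest stop. Fingers closed loosely round the handle feel the clicks best; a hard pinch masks them
- lever_pivot (a point): point on the lever's vertical pivot axis, at the height of lever_grip, over the middle of the round-topped ratchet housing (cast foot 150 x 130 mm, round top plate 152 mm across, 54 mm lower than this point)
- lever_pawl (a point): point of the lever over its sprung pawl, 60 mm from the pivot towards the handle, 46 mm lower than lever_grip. Felt at the handle, resistance is 10 to 12 N while the pawl climbs a tooth, then dips by some 4 to 5 N within 8 mm of travel as it drops over the crest (that fall is the click), then jumps up again where the pawl sits in the gap and meets the next tooth: the place to stop
- quadrant: steel quadrant with seven saw teeth (long ramp, short back, 2 mm high) at 63 mm radius, 0.17 rad apart, on the housing's top plate under the lever arm, at an angle that differs each time; origin on the pivot axis at table height. Its x axis runs midway between the crests of the fourth and fifth teeth; the pawl sits in that gap at the fourth click; y is the way the lever advances
- nut_mid (a point): loose hexagonal steel nut, 36 mm across corners, 16 mm thick, lying flat; a bystander; this point is in it, half-way up (for long things about the middle)
- spanner_mid (a point): loose steel spanner 170 mm long, lying flat; a bystander; this point is in it, half-way up (for long things about the middle)
- offcut_mid (a point): loose square aluminium bar offcut 90 x 30 x 30 mm, lying; a bystander; this point is in it, half-way up (for long things about the middle)
- slug_mid (a point): loose upright steel round-bar slug, 40 mm across, 50 mm tall; a bystander; this point is in it, half-way up (for long things about the middle)
- oil_mid (a point): loose grey bottle 60 mm across, 150 mm tall; a bystander; this point is in it, half-way up (for long things about the middle)
- brush_mid (a point): loose brush 200 mm long, lying; a bystander; this point is in it, half-way up (for long things about the middle)
Things that resemble listed ones, but are neither listed nor needed, are in the scene too. Leave any purple look-alike of the part that bears feed_knob alone.

How it is judged:
By the outcome, as a careful person would: the job done as asked, in the order asked, and still so for the second after the job is handed in, while the arm keeps its last pose, push and grip.
It also fails if it takes over 72 s, if anything falls off the work surface, if the arm or the gripper's body presses on something with over 40 N, if the wrist force passes 120 N, or if a joint passes its speed limit or range.

## Working session

There is one attempt and no reset: what is moved stays moved. The work goes in short steps, Python scripts to look and compute and a shell command to move; the robot and the scene stay as the last step left them, time stands still between calls to the robot, and variables do not carry over. Pictures are saved under pics/ and viewed, and the job is handed in when it is done.

```bash
mkdir -p pics; ls
python3 - <<'E'
from plant import sensors, imaging
import cv2
s=sensors.sense(); print({k:s[k] for k in ('time','tcp_pos','tool_rot','force','finger_gap')})
for n in ('side','top'):
    p,d=imaging.capture(n); cv2.imwrite(f'pics/{n}0.png',p[:,:,::-1]); 
    import numpy as np; np.save(f'{n}0.npy',d)
    print(n,imaging.calibration(n))
E
```

```text
pics
{'time': 0.0, 'tcp_pos': array([0.2349826 , 0.52393081, 0.23009726]), 'tool_rot': array([[ 4.09408166e-01,  9.12350433e-01, -1.28068038e-03],
       [ 9.12348370e-01, -4.09410011e-01, -1.97337581e-03],
       [-2.32473364e-03, -3.60510483e-04, -9.99997233e-01]]), 'force': array([-0.12552054,  0.04582208, -0.24768616]), 'finger_gap': 0.08550380998078352}
side {'camera_matrix': array([[472.04483865,   0.        , 323.76329195],
       [  0.        , 472.04483865, 212.43198761],
       [  0.        ,   0.        ,   1.        ]]), 'R': array([[ 0.74549355, -0.6664653 , -0.00795991],
       [-0.40422218, -0.442594  , -0.80044674],
       [ 0.52994697,  0.59994545, -0.59935103]]), 't': array([-0.39279833,  0.31364526,  1.24201611])}
top {'camera_matrix': array([[403.37984156,   0.        , 319.66997966],
       [  0.        , 403.37984156, 202.05466547],
       [  0.        ,   0.        ,   1.        ]]), 'R': array([[-0.02475535, -0.99897598, -0.03787035],
       [-0.98028592,  0.03168551, -0.19502701],
       [ 0.19602724,  0.03229581, -0.98006648]]), 't': array([0.0354246 , 0.5550687 , 1.07769453])}
```

View pics/side0.png

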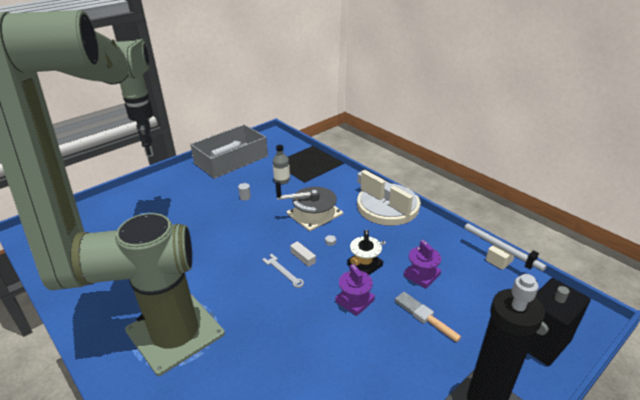

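View pics/top0.png

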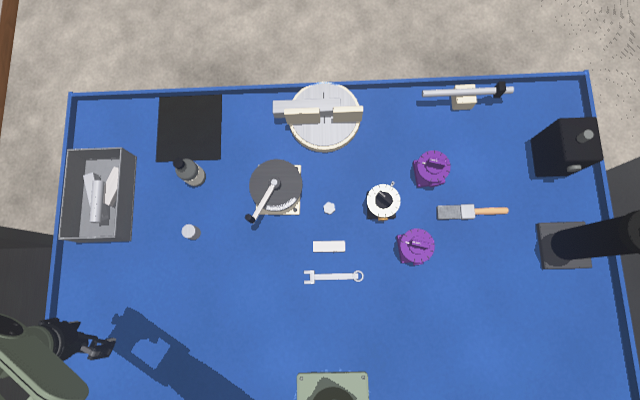

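The side view shows the brass valve at about (366,248) and the ratchet at (315,205). In the top view the valve is at (383,202), the ratchet housing at (275,187) and the handle at (250,218). Next I'll zoom in and measure.

```bash
cat > h.py <<'E'
import numpy as np, cv2
from plant import sensors, imaging
def back(n,uv,d=None,z=None):
    c=imaging.calibration(n);K,R,t=c['camera_matrix'],c['R'],c['t']
    ray=np.linalg.inv(K)@np.array([uv[0],uv[1],1.])
    C=-R.T@t; w=R.T@ray
    if d is None: d=(z-C[2])/w[2]
    return C+w*d
def proj(n,X):
    c=imaging.calibration(n); p=c['camera_matrix']@(c['R']@np.array(X)+c['t']); return p[:2]/p[2]
E
python3 - <<'E'
from h import *
a=cv2.imread('pics/top0.png');b=cv2.imread('pics/side0.png')
f=lambda im,x,y,w,h,s:cv2.resize(im[y:y+h,x:x+w],None,fx=s,fy=s,interpolation=cv2.INTER_CUBIC)
cv2.imwrite('pics/z1.png',np.hstack([f(a,235,145,80,90,5),f(a,350,165,70,90,5)]))
cv2.imwrite('pics/z2.png',np.hstack([f(b,265,165,90,80,5),f(b,335,215,60,80,5)]))
d=np.load('top0.npy')
for n,p in dict(knobtop=(382,200),handle=(250,218),hub=(275,183)).items():
    print(n,back('top',p,d[p[1],p[0]]))
for cam in('top','side'):
  for t in('knob_grip','knob_pointer','knob_mark','lever_grip','lever_pivot','lever_pawl','quadrant'):
    r=imaging.recognise(cam,t); print(cam,t,[(np.round(x['point'],1),round(x['score'],2)) for x in r[:3]])
E
```

```text
knobtop [ 0.54728074 -0.14935905  0.09926969]
handle [0.50165721 0.19719448 0.14594986]
hub [0.60523516 0.13966369 0.09495815]
top knob_grip [(array([163.4, 437.1]), 0.79), (array([200.4, 382. ]), 0.78), (array([245.5, 414.8]), 0.58)]
top knob_pointer [(array([201.5, 382.5]), 0.83), (array([244.4, 414.2]), 0.78), (array([167.7, 435. ]), 0.76)]
top knob_mark [(array([210.7, 327.8]), 0.22)]
top lever_grip [(array([198.3, 262.8]), 0.65)]
top lever_pivot [(array([200.1, 263.2]), 0.73), (array([188.4, 269. ]), 0.71)]
top lever_pawl [(array([197.2, 266.1]), 0.66)]
top quadrant [(array([169.4, 187.3]), 0.67), (array([205.5, 280.9]), 0.46)]
side knob_grip [(array([250.1, 424.3]), 0.79), (array([245.5, 363.9]), 0.73), (array([276.1, 353.9]), 0.5)]
side knob_pointer [(array([251.4, 427.6]), 0.77), (array([276.8, 355.8]), 0.74), (array([242.4, 365.9]), 0.55)]
side knob_mark [(array([313.2, 420.3]), 0.61)]
side lever_grip [(array([192.4, 300.2]), 0.59)]
side lever_pivot [(array([204.7, 312.8]), 0.92)]
side lever_pawl [(array([194.9, 294.6]), 0.58)]
side quadrant [(array([208.8, 301.4]), 0.56)]
```

View pics/z1.png

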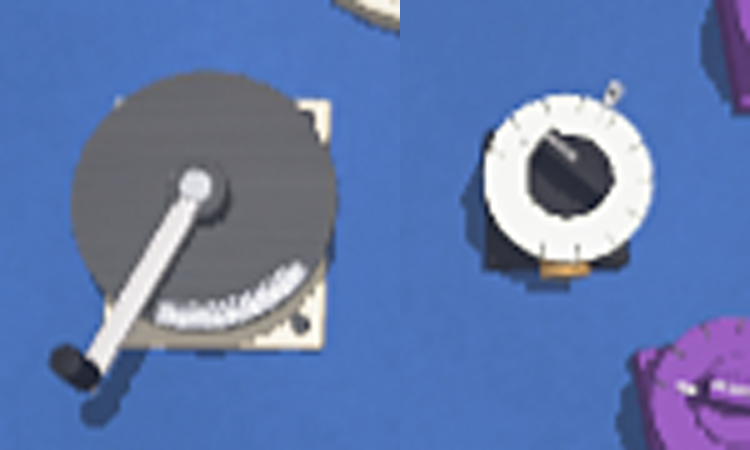

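View pics/z2.png

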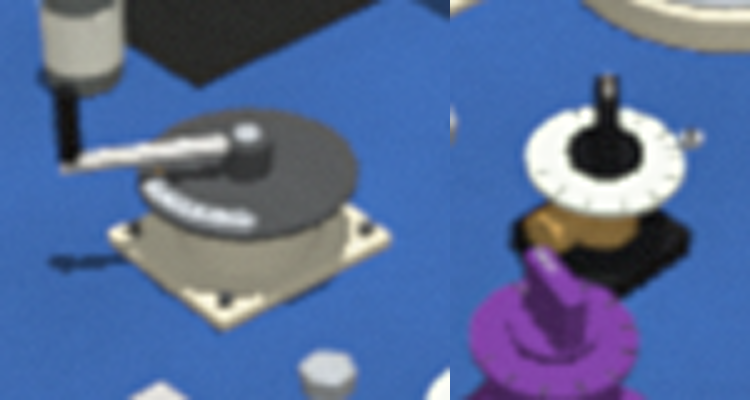

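Run:
```python
from h import *
for cam,(x0,y0,x1,y1) in dict(top=(355,175,412,228),side=(335,225,395,280)).items():
    p=cv2.imread(f'pics/{cam}0.png'); d=np.load(f'{cam}0.npy')
    vs,us=np.mgrid[y0:y1,x0:x1]; 
    P=np.array([back(cam,(u,v),d[v,u]) for u,v in zip(us.ravel(),vs.ravel())]); c=p[vs.ravel(),us.ravel()].astype(int)
    w=(c.min(1)>190)
    print(cam,'white',w.sum(),np.median(P[w],0),P[w].min(0),P[w].max(0))
    hist=np.histogram(P[w][:,2],bins=np.arange(0.03,.13,.005)); print(hist)
    k=(c.max(1)<70)&(P[:,2]>0.06); print('dark',k.sum(),np.median(P[k],0)); print(np.histogram(P[k][:,2],bins=np.arange(0.03,.13,.005))[0])
    pts=np.array([us.ravel()[w],vs.ravel()[w]]).T.astype(np.int32)
    hull=cv2.convexHull(pts); e=cv2.fitEllipse(hull); print('ellipse',e)
```

```text
Traceback (most recent call last):
  File "h.py", line 4, in back
    c=imaging.calibration(n);K,R,t=c['camera_matrix'],c['R'],c['t']
ValueError: time passes only in moves, steps and waits
```

```bash
python3 - <<'E'
import re
s=open('h.py').read()
s=s.replace("def back","CAL={n:imaging.calibration(n) for n in('top','side')}\ndef back").replace("c=imaging.calibration(n)","c=CAL[n]")
open('h.py','w').write(s)
E
cat > k.py <<'E'
from h import *
for cam,(x0,y0,x1,y1) in dict(top=(355,175,412,228),side=(335,225,395,280)).items():
    p=cv2.imread(f'pics/{cam}0.png'); d=np.load(f'{cam}0.npy')
    vs,us=np.mgrid[y0:y1,x0:x1]; 
    P=np.array([back(cam,(u,v),d[v,u]) for u,v in zip(us.ravel(),vs.ravel())]); c=p[vs.ravel(),us.ravel()].astype(int)
    w=(c.min(1)>190)
    print(cam,'white',w.sum(),np.median(P[w],0),P[w].min(0),P[w].max(0))
    hist=np.histogram(P[w][:,2],bins=np.arange(0.03,.13,.005))[0]; print(hist)
    k=(c.max(1)<70)&(P[:,2]>0.06); print('dark',k.sum(),np.median(P[k],0)); print(np.histogram(P[k][:,2],bins=np.arange(0.03,.13,.005))[0])
    pts=np.array([us.ravel()[w],vs.ravel()[w]]).T.astype(np.int32)
    hull=cv2.convexHull(pts); e=cv2.fitEllipse(hull); print('ellipse',e)
    zz=P[w][:,2]; z=np.median(zz); C=back(cam,e[0],z=z); print('centre',C)
    np.set_printoptions(precision=4,suppress=True)
    h=P[:,2]>z+0.022
    print('high',h.sum()); Q=P[h]; print(Q[np.lexsort((Q[:,0],))][::3], Q.mean(0))
    if h.sum()>5:
        m=Q[:,:2]-Q[:,:2].mean(0); U,S,V=np.linalg.svd(m); print('dir',V[0],np.degrees(np.arctan2(V[0][1],V[0][0])),S)
E
python3 k.py
python3 - <<'E'
import cv2,numpy as np
a=cv2.imread('pics/top0.png');b=cv2.imread('pics/side0.png')
f=lambda im,x,y,w,h,s:cv2.resize(im[y:y+h,x:x+w],None,fx=s,fy=s,interpolation=cv2.INTER_NEAREST)
cv2.imwrite('pics/z3.png',np.hstack([f(a,360,178,40,45,10),f(b,345,225,40,45,10)]))
E
```

```text
top white 616 [ 0.54860754 -0.15652481  0.07397886] [ 0.3337455  -0.21281726 -0.00699904] [ 0.6161997  -0.01700433  1.16580721]
[  0   0   0   0   0   0   0  13 383 189   9   0   0   0   0   0   0   0
   0]
dark 93 [ 0.5464465  -0.15229313  0.09805616]
[ 0  0  0  0  0  0  0  1  0  3 26  5  9  6  6  6  5 21  5]
ellipse ((383.29595947265625, 199.94174194335938), (33.18260955810547, 33.67721939086914), 20.966371536254883)
centre [ 0.55239233 -0.15604727  0.07397886]
high 134
[[ 0.3337 -0.017   1.1658]
 [ 0.3337 -0.017   1.1658]
 [ 0.3337 -0.017   1.1658]
 [ 0.3337 -0.017   1.1658]
 [ 0.3337 -0.017   1.1658]
 [ 0.5315 -0.1669  0.1211]
 [ 0.5333 -0.1647  0.0983]
 [ 0.5344 -0.1699  0.1195]
 [ 0.5356 -0.1619  0.1009]
 [ 0.5369 -0.1726  0.12  ]
 [ 0.5374 -0.1596  0.1199]
 [ 0.5382 -0.1575  0.1161]
 [ 0.5399 -0.156   0.1075]
 [ 0.5404 -0.1707  0.1162]
 [ 0.5419 -0.1546  0.0979]
 [ 0.5425 -0.1624  0.1206]
 [ 0.5428 -0.1599  0.1196]
 [ 0.5431 -0.1682  0.1168]
 [ 0.5441 -0.1517  0.101 ]
 [ 0.5453 -0.1508  0.1086]
 [ 0.5455 -0.1708  0.1178]
 [ 0.5459 -0.155   0.1183]
 [ 0.5473 -0.1479  0.1125]
 [
[... 2499 characters left out ...]
 0.5354 -0.169   0.1235]
 [ 0.5359 -0.1698  0.1012]
 [ 0.5374 -0.1724  0.102 ]
 [ 0.538  -0.175   0.1146]
 [ 0.5382 -0.1798  0.0986]
 [ 0.539  -0.1779  0.1159]
 [ 0.5399 -0.173   0.116 ]
 [ 0.5413 -0.1711  0.1253]
 [ 0.5426 -0.1623  0.1191]
 [ 0.5439 -0.1647  0.1236]
 [ 0.5445 -0.1644  0.1193]
 [ 0.5478 -0.1691  0.1204]
 [ 0.549  -0.149   0.0997]
 [ 0.5506 -0.1543  0.121 ]
 [ 0.5519 -0.1491  0.1209]
 [ 0.5542 -0.1509  0.1207]
 [ 0.5551 -0.1428  0.1039]
 [ 0.5571 -0.156   0.1221]
 [ 0.5581 -0.151   0.1224]
 [ 0.56   -0.1571  0.125 ]
 [ 0.5611 -0.1522  0.1215]
 [ 0.5631 -0.1422  0.1218]
 [ 0.5661 -0.1514  0.122 ]] [ 0.4332 -0.2467  0.1629]
dir [0.7439 0.6683] 41.933822146303235 [3.4261 0.199 ]
```

View pics/z3.png

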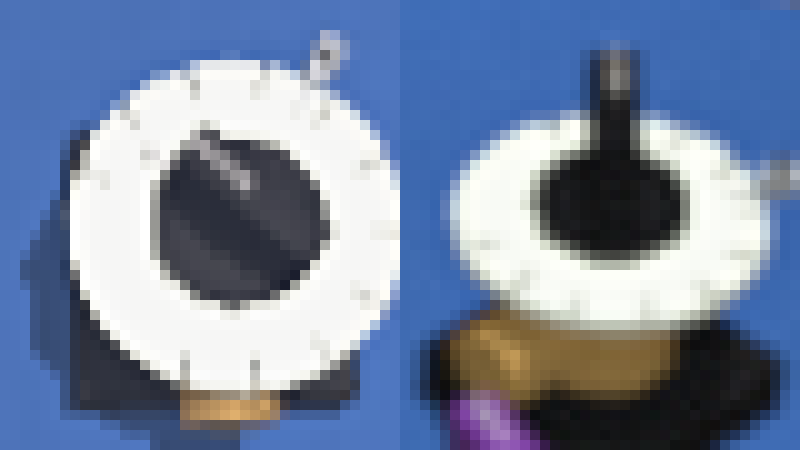

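Run:
```python
from h import *
np.set_printoptions(precision=4,suppress=True)
C=np.array([.5515,-.1575])
for cam,(x0,y0,x1,y1) in dict(top=(355,175,412,228),side=(335,225,395,260)).items():
    d=np.load(f'{cam}0.npy'); vs,us=np.mgrid[y0:y1,x0:x1]
    P=np.array([back(cam,(u,v),d[v,u]) for u,v in zip(us.ravel(),vs.ravel())])
    Q=P[(P[:,2]>.115)&(P[:,2]<.13)&(np.hypot(*(P[:,:2]-C).T)<.04)]
    m=Q[:,:2].mean(0); V=np.linalg.svd(Q[:,:2]-m)[2][0]; print(cam,len(Q),Q.mean(0),np.degrees(np.arctan2(V[1],V[0])),Q.min(0),Q.max(0))
    pr=(Q[:,:2]-m)@V; print(pr.min(),pr.max())
for cam,uv in dict(top=(392.2,183.1),side=(382.3,242.2)).items():
    d=np.load(f'{cam}0.npy')
    for z in(.072,.076,.080):
        X=back(cam,uv,z=z); r=X[:2]-C; print(cam,z,X,np.hypot(*r),np.degrees(np.arctan2(r[1],r[0])))
    u,v=map(int,np.round(uv)); 
    print([[np.round(back(cam,(a,b),d[b,a]),3)[2] for a in range(u-2,u+3)] for b in range(v-3,v+4)])
# pointer line
for uv in((379.5,191),(384.5,196)):
    print(back('top',uv,z=.12))
```

```text
top 95 [ 0.5503 -0.1546  0.1188] -132.93246831781275 [ 0.5315 -0.1733  0.1152] [ 0.5681 -0.1349  0.1233]
-0.02271666967738506 0.022277470581303423
side 56 [ 0.5487 -0.1602  0.1209] -134.82500944377506 [ 0.5308 -0.1779  0.1159] [ 0.5664 -0.1401  0.1253]
-0.02385154285721297 0.021303199884508423
top 0.072 [ 0.5996 -0.1835  0.072 ] 0.05467476115266818 -28.382140989955726
top 0.076 [ 0.5986 -0.1829  0.076 ] 0.053530042841839764 -28.303473013932
top 0.08 [ 0.5977 -0.1823  0.08  ] 0.052385429854450015 -28.22136711288082
[[np.float64(-0.002), np.float64(0.0), np.float64(-0.001), np.float64(0.004), np.float64(-0.003)], [np.float64(0.0), np.float64(0.0), np.float64(-0.004), np.float64(-0.002), np.float64(-0.003)], [np.float64(0.0), np.float64(-0.003), np.float64(0.082), np.float64(0.078), np.float64(-0.001)], [np.float64(0.001), np.float64(0.083), np.float64(1.166), np.float64(0.084), np.float64(0.084)], [np.float64(-0.001), np.float64(0.083), np.float64(0.083), np.float64(0.087), np.float64(-0.008)], [np.float64(0.08), np.float64(0.079), np.float64(0.08), np.float64(-0.002), np.float64(-0.00
[... 365 characters left out ...]
.003), np.float64(-0.001), np.float64(0.003), np.float64(-0.001)], [np.float64(0.006), np.float64(0.001), np.float64(-0.001), np.float64(0.001), np.float64(-0.0)], [np.float64(-0.005), np.float64(0.003), np.float64(0.088), np.float64(0.09), np.float64(0.086)], [np.float64(0.001), np.float64(0.082), np.float64(0.087), np.float64(0.084), np.float64(0.081)], [np.float64(-0.002), np.float64(0.082), np.float64(0.078), np.float64(0.084), np.float64(0.08)], [np.float64(0.079), np.float64(0.079), np.float64(0.078), np.float64(0.078), np.float64(0.078)], [np.float64(0.077), np.float64(0.003), np.float64(-0.003), np.float64(-0.002), np.float64(0.0)]]
[ 0.5676 -0.1415  0.12  ]
[ 0.5537 -0.1539  0.12  ]
```

The valve axis is near (0.551, -0.157), with the plate at z≈0.075 and the bar top at z≈0.120. The heights match the given 45 mm. The pointer stands at about +46° and the tab at about -29°, so the turn is about 1.3 rad clockwise, which is within the given range. I'm moving above the knob.

```bash
python3 -m creep '[0.4,-1,0.1,0,0,-0.9,-1, 0.4,-1,0.1,0,0,-0.9,-1, 0.4,-1,0.1,0,0,-0.9,-1, 0.4,-1,0.1,0,0,-0.9,-1, 0.4,-1,0.1,0,0,-0.9,-1, 0.4,-1,0.1,0,0,-0.9,-1, 0.4,-1,0.1,0,0,-0.9,-1, 0.4,-1,0.1,0,0,-0.9,-1]' 40
python3 -m creep '[0.5,-1,0,0,0,-0.9,-1, 0.5,-1,0,0,0,-0.9,-1, 0.5,-1,0,0,0,-0.9,-1, 0.5,-1,0,0,0,-0.9,-1, 0.5,-1,0,0,0,-0.9,-1, 0.5,-1,0,0,0,-0.9,-1, 0.5,-1,0,0,0,-0.9,-1, 0.5,-1,0,0,0,-0.9,-1]' 40
python3 -m creep '[0.4,-0.9,0,0,0,0,-1, 0.4,-0.9,0,0,0,0,-1, 0.4,-0.9,0,0,0,0,-1, 0.4,-0.9,0,0,0,0,-1, 0.4,-0.9,0,0,0,0,-1]' 40
```

```text
time: 1.6
tcp_pos: [0.3156, 0.3244, 0.2515]
tool_rot: [[0.979, 0.205, 0.001], [0.205, -0.979, 0.0], [0.001, -0.0, -1.0]]
force: [-0.8, -0.4, 0.3]
finger_gap: 0.0857
time: 2.4
tcp_pos: [0.4158, 0.1242, 0.2516]
tool_rot: [[0.741, -0.671, 0.0], [-0.671, -0.741, -0.0], [0.001, -0.0, -1.0]]
force: [-0.5, -0.7, -0.2]
finger_gap: 0.0853
time: 2.9
tcp_pos: [0.4977, -0.0604, 0.2517]
tool_rot: [[0.739, -0.674, 0.002], [-0.674, -0.739, -0.003], [0.003, 0.001, -1.0]]
force: [0.4, 1.6, -0.9]
finger_gap: 0.0853
```

```bash
python3 -m creep '[0.267,-0.484,0,0,0,-0.028,-1, 0.267,-0.484,0,0,0,-0.028,-1, 0.267,-0.484,0,0,0,-0.028,-1, 0.267,-0.484,-0.2,0,0,-0.028,-1, 0.267,-0.484,-0.4,0,0,-0.028,-1, 0.267,-0.484,-0.5,0,0,-0.028,-1, 0.267,-0.484,-0.5,0,0,-0.028,-1, 0.267,-0.484,-0.5,0,0,-0.028,-1]' 40
python3 - <<'E'
from h import *
p,d=imaging.capture('side'); a,_=imaging.capture('top')
f=lambda im,x,y,w,h,s:cv2.resize(im[y:y+h,x:x+w,::-1],None,fx=s,fy=s,interpolation=cv2.INTER_CUBIC)
cv2.imwrite('pics/z4.png',np.hstack([f(p,325,190,80,90,5),f(a,345,155,80,90,5)]))
E
```

```text
time: 3.7
tcp_pos: [0.5512, -0.1561, 0.152]
tool_rot: [[0.72, -0.694, 0.002], [-0.694, -0.72, -0.002], [0.003, 0.001, -1.0]]
force: [0.2, 0.2, 0.5]
finger_gap: 0.0853
```

View pics/z4.png

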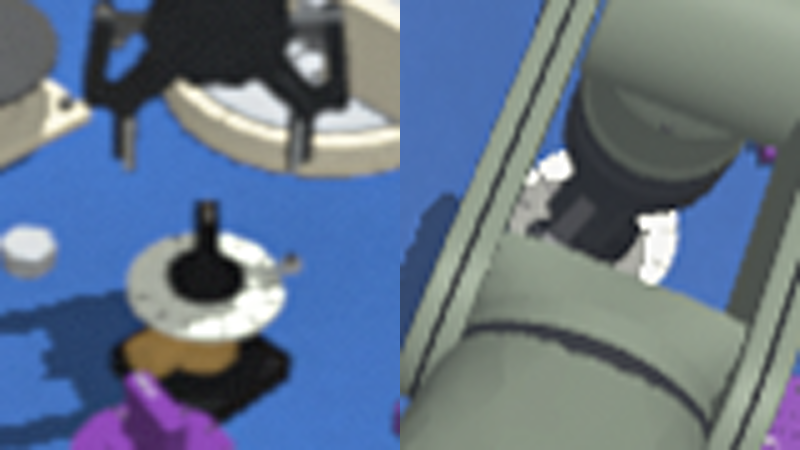

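In the side view the fingers (crop x≈127 and 298) straddle the bar at x≈207, so they're well centred. I'm descending and closing.

```bash
python3 -m creep '[0,-0.004,-0.15,0,0,0,-1, 0,-0.004,-0.25,0,0,0,-1, 0,-0.004,-0.31,0,0,0,-1, 0,-0.004,-0.31,0,0,0,-1, 0,-0.004,-0.31,0,0,0,0, 0,-0.004,-0.31,0,0,0,0.4, 0,-0.004,-0.31,0,0,0,1, 0,-0.004,-0.31,0,0,0,1, 0,-0.004,-0.31,0,0,0,1, 0,-0.004,-0.31,0,0,0,1]' 30
python3 -m creep '[0,0,0,0,0,0,1,0,0,0,0,0,0,1,0,0,0,0,0,0,1,0,0,0,0,0,0,1]' 40; python3 -c "
from plant import sensors;s=sensors.sense();print(s['force'],s['torque'])"
```

```text
time: 4.8
tcp_pos: [0.5517, -0.1568, 0.0926]
tool_rot: [[0.72, -0.694, 0.003], [-0.694, -0.72, -0.002], [0.004, -0.001, -1.0]]
force: [-2.4, 3.0, 5.9]
finger_gap: 0.0135
time: 5.2
tcp_pos: [0.5517, -0.1568, 0.0926]
tool_rot: [[0.72, -0.694, 0.003], [-0.694, -0.72, -0.002], [0.003, -0.001, -1.0]]
force: [-0.2, 1.3, 1.0]
finger_gap: 0.0133
[-0.22043031  1.26810869  0.99429335] [ 0.15190221  0.14646367 -0.00106453]
```

```bash
python3 -m creep '[0,0,0,0,0,-0.12,1,0,0,0,0,0,-0.24,1,0,0,0,0,0,-0.36,1,0,0,0,0,0,-0.5,1,0,0,0,0,0,-0.5,1]' 40;  python3 -c "
from plant import sensors;s=sensors.sense();print(s['force'],s['torque'])"
```

```text
time: 5.7
tcp_pos: [0.5516, -0.1567, 0.0926]
tool_rot: [[0.276, -0.961, 0.001], [-0.961, -0.276, -0.003], [0.003, -0.0, -1.0]]
force: [-0.5, 0.1, 1.9]
finger_gap: 0.0134
[-0.52940746  0.14653661  1.8936153 ] [ 0.13926972  0.19081499 -0.06751523]
```

```bash
python3 -m creep '[0,0,0,0,0,-0.12,1,0,0,0,0,0,-0.24,1,0,0,0,0,0,-0.36,1,0,0,0,0,0,-0.5,1,0,0,0,0,0,-0.6,1,0,0,0,0,0,-0.6,1,0,0,0,0,0,-0.6,1]' 40;  python3 - <<'E'
from h import *
s=sensors.sense();print(s['force'],s['torque'],s['joints'])
p,d=imaging.capture('side'); a,_=imaging.capture('top')
f=lambda im,x,y,w,h,s:cv2.resize(im[y:y+h,x:x+w,::-1],None,fx=s,fy=s,interpolation=cv2.INTER_CUBIC)
cv2.imwrite('pics/z5.png',np.hstack([f(p,330,210,60,60,6),f(a,350,165,70,60,6)]))
E
```

```text
time: 6.4
tcp_pos: [0.5516, -0.1566, 0.0926]
tool_rot: [[-0.338, -0.941, -0.001], [-0.941, 0.338, -0.003], [0.003, -0.0, -1.0]]
force: [-1.1, 0.8, 1.4]
finger_gap: 0.0132
[-1.13480484  0.82062768  1.35993606] [ 0.20634862  0.20166519 -0.01291409] [-0.42602635  0.35266606  1.66572096 -0.00299719  1.12265238  1.49063054]
```

View pics/z5.png

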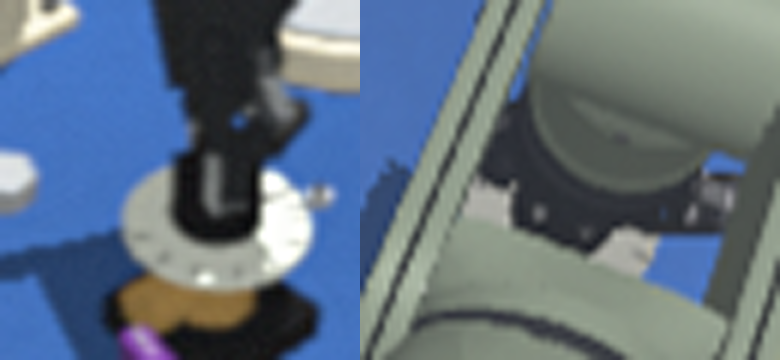

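```bash
python3 -m creep '[0,0,0,0,0,-0.07,1,0,0,0,0,0,-0.137,1,0,0,0,0,0,-0.137,1,0,0,0,0,0,-0.137,1]' 40
python3 -m creep '[0,0,0,0,0,0,0.3,0,0,0,0,0,0,-1,0,0,0,0,0,0,-1,0,0,0,0,0,0,-1,0,0,0.2,0,0,0,-1,0,0,0.45,0,0,0,-1,0,0,0.7,0,0,0,-1,0,0.5,0.8,0,0,0,-1,-0.3,0.8,0.8,0,0,0,-1,-0.3,0.8,0.8,0,0,0,-1,-0.3,0.8,0.8,0,0,0,-1,-0.3,0.8,0.8,0,0,0,-1]' 40
cat > look.py <<'E'
from h import *
import sys
n=sys.argv[1]
s=sensors.sense();print(s['time'],s['force'])
p,d=imaging.capture('side'); a,e=imaging.capture('top'); np.save('side1.npy',d); np.save('top1.npy',e)
cv2.imwrite('pics/side1.png',p[:,:,::-1]);cv2.imwrite('pics/top1.png',a[:,:,::-1])
f=lambda im,x,y,w,h,s:cv2.resize(im[y:y+h,x:x+w,::-1],None,fx=s,fy=s,interpolation=cv2.INTER_CUBIC)
cv2.imwrite(f'pics/{n}.png',np.hstack([f(a,360,175,45,50,9),f(p,343,225,43,50,9)]))
cv2.imwrite(f'pics/{n}f.png',a[:,:,::-1])
E
python3 look.py z6
```

```text
time: 6.9
tcp_pos: [0.5516, -0.1565, 0.0926]
tool_rot: [[-0.468, -0.884, -0.001], [-0.884, 0.468, -0.003], [0.003, -0.0, -1.0]]
force: [-1.2, 1.6, 1.5]
finger_gap: 0.0131
time: 8.1
tcp_pos: [0.4902, 0.0063, 0.2532]
tool_rot: [[-0.464, -0.886, -0.0], [-0.886, 0.464, -0.002], [0.002, -0.0, -1.0]]
force: [-0.3, -1.8, -0.2]
finger_gap: 0.0856
8.1 [-0.29257997 -1.76739625 -0.15020201]
```

View pics/z6.png

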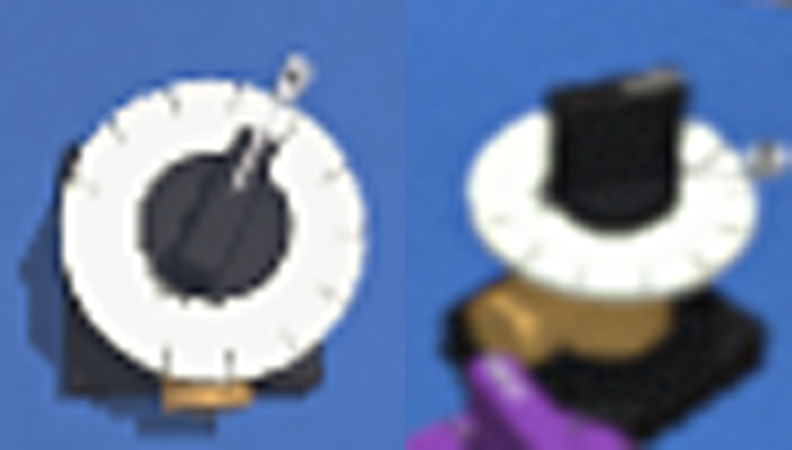

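Run:
```python
from h import *
np.set_printoptions(precision=4,suppress=True)
C=np.array([.5515,-.157])
for cam,(x0,y0,x1,y1) in dict(top=(355,170,412,228),side=(335,225,395,260)).items():
    d=np.load(f'{cam}1.npy'); im=cv2.imread(f'pics/{cam}1.png').astype(int); vs,us=np.mgrid[y0:y1,x0:x1]; us=us.ravel();vs=vs.ravel()
    P=np.array([back(cam,(u,v),d[v,u]) for u,v in zip(us,vs)])
    r=np.hypot(*(P[:,:2]-C).T)
    Q=P[(P[:,2]>.114)&(P[:,2]<.13)&(r<.04)]
    m=Q[:,:2].mean(0); V=np.linalg.svd(Q[:,:2]-m)[2][0]; print(cam,len(Q),Q.mean(0),np.degrees(np.arctan2(V[1],V[0]))%180-180)
    # rim ellipse of plate -> centre
    w=(im[vs,us].min(1)>185)&(abs(P[:,2]-.075)<.008)&(r<.05)
    e=cv2.fitEllipse(cv2.convexHull(np.array([us[w],vs[w]]).T.astype(np.int32))); c=back(cam,e[0],z=.075); print('centre',c,e)
    # tab pixels
    t=(P[:,2]>.070)&(P[:,2]<.095)&(r>.0485)&(r<.062)&(P[:,0]>.57)
    wgt=np.array([us[t],vs[t]]).mean(1); print('tab px',t.sum(),wgt, 'P',P[t].mean(0))
    for z in(.079,.082):
        X=back(cam,wgt,z=z)
        for cc in(c[:2],m): q=X[:2]-cc; print(z,np.hypot(*q),np.degrees(np.arctan2(q[1],q[0])))
```

```text
top 90 [ 0.5505 -0.1551  0.1187] -25.37334093590843
centre [ 0.5517 -0.1561  0.075 ] ((383.35906982421875, 200.0989990234375), (32.73754119873047, 33.66389083862305), 34.29463577270508)
tab px 8 [392.5 183. ] P [ 0.5971 -0.1826  0.0835]
0.079 0.05379557491482477 -30.36885909230855
0.079 0.05538932620031764 -30.54647951880514
0.082 0.052933833189983716 -30.339672247972985
0.082 0.054527503567381855 -30.520952947694074
side 77 [ 0.5483 -0.1592  0.1197] -29.118596909791336
centre [ 0.5508 -0.1588  0.075 ] ((365.435302734375, 246.73037719726562), (20.49698257446289, 31.055662155151367), 94.48951721191406)
tab px 12 [383.  242.5] P [ 0.5952 -0.1873  0.0838]
0.079 0.05479231058823053 -26.9687972161005
0.079 0.056877034365107174 -25.508314055175628
0.082 0.05345713418860949 -30.456827707291488
0.082 0.05545366165351459 -28.831689655567597
```

```bash
python3 - <<'E'
from h import *
im=cv2.cvtColor(cv2.imread('pics/top1.png'),cv2.COLOR_BGR2GRAY)
print('cols',list(range(383,397)))
for v in range(178,200): print(v,im[v,383:397])
c=np.array([.5517,-.1561])
def ang(uv,z,cc): X=back('top',uv,z=z); q=X[:2]-cc; return X[:2],np.hypot(*q),np.degrees(np.arctan2(q[1],q[0]))
A=back('top',(385.9,195.3),z=.12)[:2];B=back('top',(388.6,188.9),z=.12)[:2]; print(A,B,np.degrees(np.arctan2(*(B-A)[::-1])))
# predicted pixels
for th in(-26,-28,-30,-32):
    u=np.array([np.cos(np.radians(th)),np.sin(np.radians(th))])
    print(th,'tip34@.09',proj('top',[*(c+.034*u),.09]),'bar end',proj('top',[*(c+.023*u),.12]),'bar0',proj('top',[*c,.12]),'tab',proj('top',[*(c+.052*u),.082]),proj('top',[*(c+.040*u),.076]))
E
python3 - <<'E'
import cv2,numpy as np
a=cv2.imread('pics/top1.png')
cv2.imwrite('pics/z7.png',cv2.resize(a[176:206,374:402],None,fx=20,fy=20,interpolation=cv2.INTER_NEAREST))
E
```

```text
cols [383, 384, 385, 386, 387, 388, 389, 390, 391, 392, 393, 394, 395, 396]
178 [110 110 112 112 111 111 113 113 112 112 113 113 111 111]
179 [110 111 112 112 112 112 112 112 112 112 112 114 113 113]
180 [111 112 112 112 113 112 112 110 110 108 110 112 112 112]
181 [111 112 110 112 112 112 112 109 107 173 163 119 110 112]
182 [109 109 108 109 110 109 110 107 129 185 190 147 114 112]
183 [120 104 101 103 104 105 107 104 155 102 176 153 116 111]
184 [235 231 233 137 179 133 103 110 217 168 168 122 110 112]
185 [250 251 251 214 245 236 204 153 212 191 126 108 111 112]
186 [247 248 222 232 249 250 250 213 179 149 110 107 111 113]
187 [246 247 231 243 249 249 249 233 245 219 167 115 108 111]
188 [246 247 250 246 238 246 242 243 251 224 239 211 124 106]
189 [247 249 252 169  84 203 203 243 239 205 250 251 217 125]
190 [251 255 225  90  44 196 142 175 187 243 248 249 250 217]
191 [242 246 131  57 101 166  81  65 241 249 247 247 249 251]
192 [ 56  46  52  55 172 111  59 171 253 248 246 246 247 250]
193 [ 60  51  59 106 167  90  49 251 252 247 246 246 247 243]
194 [ 49  58  62 173 105  65  47
[... 395 characters left out ...]
.338759561920778
-26 tip34@.09 [388.88886664 187.84499726] bar end [388.75375677 188.93964537] bar0 [385.36863125 196.70340222] tab [391.04941108 182.6901768 ] [389.07117098 187.07585316]
-28 tip34@.09 [389.2906622  188.02491844] bar end [389.03348121 189.06500635] bar0 [385.36863125 196.70340222] tab [391.65841699 182.96170485] [389.5376667  187.28462087]
-30 tip34@.09 [389.68617165 188.21820341] bar end [389.30880613 189.19966545] bar0 [385.36863125 196.70340222] tab [392.25800402 183.25346654] [389.99688563 187.50890737]
-32 tip34@.09 [390.07491749 188.4246254 ] bar end [389.57939819 189.34346284] bar0 [385.36863125 196.70340222] tab [392.84745173 183.56512635] [390.44827418 187.74845112]
```

View pics/z7.png

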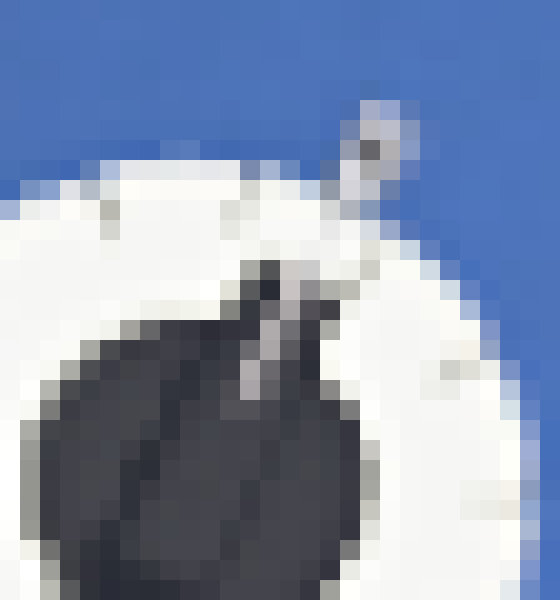

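Run:
```python
from h import *
def P(n):
    c=CAL[n]; return c['camera_matrix']@np.c_[c['R'],c['t']]
def tri(a,b):
    X=cv2.triangulatePoints(P('top'),P('side'),np.array(a,float),np.array(b,float))[:,0]; return X[:3]/X[3]
c=tri((383.36,200.1),(365.44,246.73)); t=tri((392.5,183.0),(383,242.5)); t2=tri((392.2,183.1),(382.3,242.2)); print(c,t,t2)
for x in(t,t2): q=x-c; print(np.hypot(q[0],q[1]),np.degrees(np.arctan2(q[1],q[0])))
im=cv2.cvtColor(cv2.imread('pics/side1.png'),cv2.COLOR_BGR2GRAY)
print(list(range(358,390)))
for v in range(229,248): print(v,im[v,360:389])
def line(n,p,q): A=back(n,p,z=.12);B=back(n,q,z=.12);d=B-A; return np.degrees(np.arctan2(d[1],d[0]))
print(line('side',(366.9,234.3),(372.5,232.5)),line('top',(386.05,194.5),(388.3,189.5)))
```

```text
[ 0.55265269 -0.15667915  0.07242271] [ 0.59873243 -0.18367897  0.0793108 ] [ 0.59770143 -0.18231043  0.08037339]
0.05340723335509615 -30.367609409127144
0.051830024193879665 -29.63847906045602
[358, 359, 360, 361, 362, 363, 364, 365, 366, 367, 368, 369, 370, 371, 372, 373, 374, 375, 376, 377, 378, 379, 380, 381, 382, 383, 384, 385, 386, 387, 388, 389]
229 [112 111 110 110 110 110 110 111 108 111 110 109 110 111 108 108 107 107
 108 110 109 110 106 108 110 108 109 108 107]
230 [110 109 109 110 111 111 112 109 111 111 109 110 109 109 109 108 108 108
 107 108 109 109 109 109 108 109 109 106 108]
231 [110 110 109 110 111 111 110 111 109 111 107 103 102 104 108 108 107 111
 109 107 107 107 108 109 108 105 106 107 107]
232 [112 113 111 112 106 105 103 100 101 104 104 100  96  99 104 107 109 108
 106 107 108 106 106 108 106 105 105 108 107]
233 [106 105 104 101  92  79  74  78  86  98 116 118 109 105 104 107 110 108
 109 106 108 106 107 106 108 105 106 109 106]
234 [ 78  67  63  61  50  46  52  83 101 101  96  86  69  62  77  96 107 106
 107 105 108 108 107 105 107 106 106 108 107]
235 [ 4
[... 931 characters left out ...]
 247 234 179 181 147 139 192 167 119 104 107]
243 [ 17  20  23  26  25  26  25  25  26  24  23  23  17 100 199 217 216 240
 252 247 193 154 139 137 157 135 111 106 106]
244 [ 17  23  24  24  25  24  25  22  27  26  23  24  21 104 204 225 237 243
 238 232 197 146 127 125 123 114 107 106 106]
245 [ 17  22  25  25  26  30  30  30  33  32  34  32  27 131 251 255 254 253
 251 249 238 179 124 108 107 106 106 105 107]
246 [ 18  26  30  31  36  32  37  34  34  36  35  30  29 138 254 255 254 253
 250 244 243 202 129 104 101 105 106 105 106]
247 [ 43  28  30  34  38  37  35  37  37  33  32  25  54 160 253 255 253 253
 252 253 254 223 138 102 103 106 105 105 108]
-16.252579382816908 -26.639570214965577
```

The pointer now stands at about -27.7° (tool yaw and pictures) and the tab at about -30° (triangulated), so it is roughly 2.4° short. I'm regripping to correct it.

```bash
python3 -m creep '[0.307,-0.814,0,0,0,0,-1,0.307,-0.814,0,0,0,0,-1,0.307,-0.814,0,0,0,0,-1,0.307,-0.814,0,0,0,0,-1,0.307,-0.814,0,0,0,0,-1,0.307,-0.814,-0.25,0,0,0,-1,0.307,-0.814,-0.5,0,0,0,-1,0.307,-0.814,-0.7,0,0,0,-1,0.307,-0.814,-0.8,0,0,0,-1,0.307,-0.814,-0.8,0,0,0,-1]' 40
python3 -m creep '[0,0,0,0,0,0,0.3,0,0,0,0,0,0,1,0,0,0,0,0,0,1,0,0,0,0,0,0,1,0,0,0,0,0,0,1,0,0,0,0,0,-0.045,1,0,0,0,0,0,-0.045,1,0,0,0,0,0,-0.045,1]' 40
python3 -c "
from plant import sensors;import numpy as np;s=sensors.sense();print(s['force'],s['torque'],np.degrees(np.arctan2(s['tool_rot'][1,0],s['tool_rot'][0,0])))"
```

```text
time: 9.2
tcp_pos: [0.5495, -0.1579, 0.0883]
tool_rot: [[-0.467, -0.884, -0.009], [-0.884, 0.467, 0.001], [0.003, 0.008, -1.0]]
force: [0.2, -0.5, -1.2]
finger_gap: 0.0851
time: 10.0
tcp_pos: [0.5513, -0.1565, 0.0898]
tool_rot: [[-0.508, -0.861, -0.005], [-0.861, 0.508, 0.003], [-0.0, 0.006, -1.0]]
force: [1.9, 5.0, 3.2]
finger_gap: 0.0131
[1.86173948 4.99552458 3.1999639 ] [ 0.72037969 -0.27570197 -0.02459359] -120.55395095748892
```

```bash
python3 -m creep '[0,0,0,0,0,0,0.3,0,0,0,0,0,0,-1,0,0,0,0,0,0,-1,0,0,0,0,0,0,-1,0,0,0.2,0,0,0,-1,0,0,0.45,0,0,0,-1,0,0,0.7,0,0,0,-1,0,0.5,0.8,0,0,0,-1,-0.5,0.8,0.8,0,0,0,-1,-0.5,0.8,0.8,0,0,0,-1,-0.5,0.8,0.8,0,0,0,-1,-0.5,0.8,0.8,0,0,0,-1]' 40
python3 look.py z8
python3 - <<'E'
from h import *
def P(n):
    c=CAL[n]; return c['camera_matrix']@np.c_[c['R'],c['t']]
a=cv2.imread('pics/top1.png')
cv2.imwrite('pics/z9.png',cv2.resize(a[176:206,374:402],None,fx=20,fy=20,interpolation=cv2.INTER_NEAREST))
for cam,(x0,y0,x1,y1) in dict(top=(230,150,315,235),side=(268,175,350,245)).items():
    im=cv2.imread(f'pics/{cam}0.png'); f=7 if cam=='top' else 7
    cv2.imwrite(f'pics/lev_{cam}.png',cv2.resize(im[y0:y1,x0:x1],None,fx=f,fy=f,interpolation=cv2.INTER_CUBIC))
E
```

```text
time: 11.2
tcp_pos: [0.4473, 0.007, 0.2494]
tool_rot: [[-0.505, -0.863, -0.007], [-0.863, 0.505, 0.005], [-0.001, 0.009, -1.0]]
force: [0.9, -1.0, 0.3]
finger_gap: 0.0852
11.2 [ 0.89553134 -0.97676625  0.28548368]
```

View pics/z9.png

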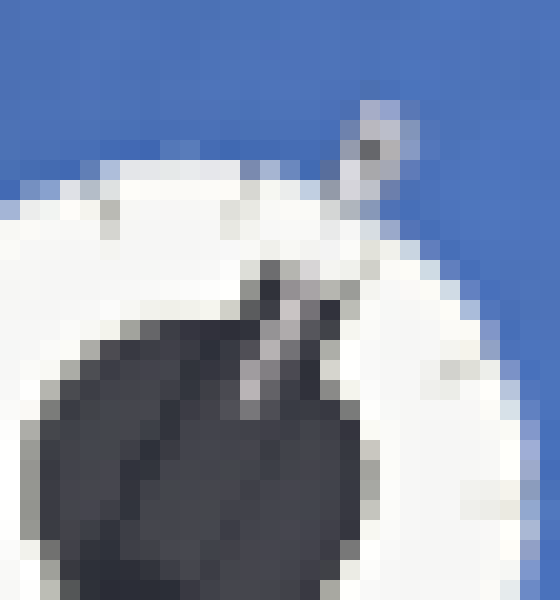

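View pics/lev_top.png

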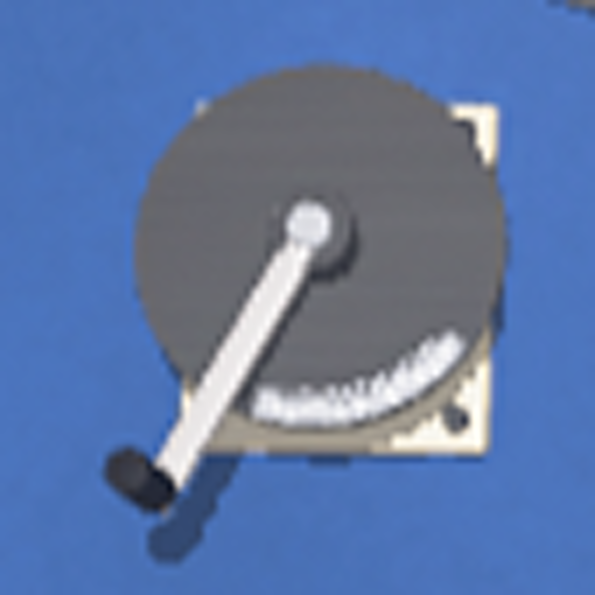

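View pics/lev_side.png

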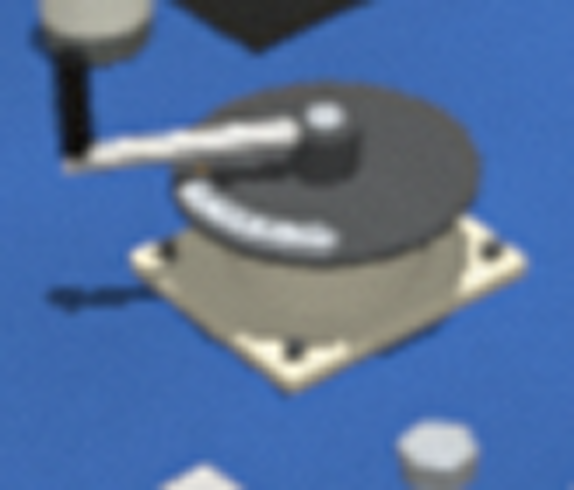

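View pics/z8f.png

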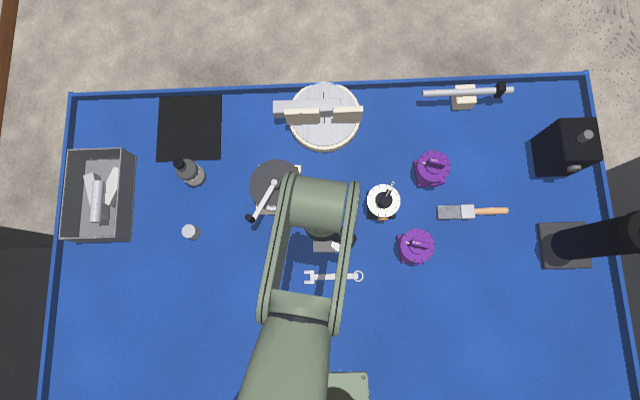

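Run:
```python
from h import *
im=cv2.cvtColor(cv2.imread('pics/top1.png'),cv2.COLOR_BGR2GRAY)
for v in range(186,198): print(v,im[v,383:397])
for f in('top0',):
  pass
d=np.load('top1.npy'); np.set_printoptions(precision=4,suppress=True)
C=np.array([.5515,-.157])
for cam,(x0,y0,x1,y1) in dict(top=(355,170,412,228),side=(335,225,395,260)).items():
    d=np.load(f'{cam}1.npy'); vs,us=np.mgrid[y0:y1,x0:x1]; us=us.ravel();vs=vs.ravel()
    P=np.array([back(cam,(u,v),d[v,u]) for u,v in zip(us,vs)]); r=np.hypot(*(P[:,:2]-C).T)
    Q=P[(P[:,2]>.114)&(P[:,2]<.13)&(r<.04)]
    m=Q[:,:2].mean(0); V=np.linalg.svd(Q[:,:2]-m)[2][0]; print(cam,len(Q),Q.mean(0),np.degrees(np.arctan2(V[1],V[0]))%180-180)
```

```text
186 [247 248 223 232 249 250 250 213 180 151 111 107 111 113]
187 [246 247 231 243 248 249 249 234 246 220 168 114 107 112]
188 [246 247 248 249 239 248 243 243 251 225 240 211 125 107]
189 [247 248 252 221 109 180 214 244 240 207 250 252 216 125]
190 [251 253 255 145  50 146 165 181 155 244 248 249 251 217]
191 [241 244 207  92  63 197 115  51 188 251 247 247 249 252]
192 [ 54  50  48  51 148 172  87  67 245 250 247 246 247 250]
193 [ 60  48  58  80 179 115  61 173 255 249 246 246 247 244]
194 [ 52  55  60 158 128  75  48 213 255 249 247 247 242 209]
195 [ 54  63  75 182  99  63  50 138 243 251 247 247 239 236]
196 [ 61  67  81 120  79  59  60  58 123 254 248 247 247 247]
197 [ 68  69  68  67  65  63  68  65  53 249 250 247 246 246]
top 89 [ 0.5503 -0.1547  0.1191] -31.20333273181285
side 78 [ 0.5482 -0.1598  0.1201] -30.761653859497073
```

Run:
```python
from h import *
np.set_printoptions(precision=4,suppress=True)
def P(n):
    c=CAL[n]; return c['camera_matrix']@np.c_[c['R'],c['t']]
def tri(a,b):
    X=cv2.triangulatePoints(P('top'),P('side'),np.array(a,float),np.array(b,float))[:,0]; X=X[:3]/X[3]; return X, proj('top',X)-a,proj('side',X)-b
print('handle',tri((249.9,218.5),(278.3,189.1)))
print('hub',tri((230+307/7-.5,150+223/7-.5),(268+326/7-.5,175+117/7-.5)))
# round top plate depth, dark handle points
for cam,(x0,y0,x1,y1) in dict(top=(230,150,315,235),side=(268,175,345,240)).items():
    d=np.load(f'{cam}0.npy'); im=cv2.imread(f'pics/{cam}0.png').astype(int); vs,us=np.mgrid[y0:y1,x0:x1]; us=us.ravel();vs=vs.ravel()
    X=np.array([back(cam,(u,v),d[v,u]) for u,v in zip(us,vs)])
    print(cam,np.histogram(X[:,2],bins=np.arange(-.01,.2,.01)))
    h=(X[:,2]>.105)&(X[:,2]<.2)&(im[vs,us].max(1)<80)&(np.hypot(*(X[:,:2]-[.505,.195]).T)<.05)
    print('handle',h.sum(),X[h].mean(0),X[h].min(0),X[h].max(0))
    g=im[vs,us]; pl=(abs(X[:,2]-.08)<.012)&(abs(g[:,0]-g[:,2])<25)
    hu=cv2.convexHull(np.array([us[pl],vs[pl]]).T.astype(np.int32)); e=cv2.fitEllipse(hu); print('plate z',np.median(X[pl][:,2]),e,back(cam,e[0],z=np.median(X[pl][:,2])))
```

```text
handle (array([0.5058, 0.2019, 0.1209]), array([ 0.3227, -0.4972]), array([-0.3455,  0.0344]))
hub (array([0.6115, 0.1439, 0.093 ]), array([ 0.2183, -0.3344]), array([-0.2338,  0.0411]))
top (array([3560, 1175,  139,    1,    0,    0,   41, 1763,  145,  134,  175,
          5,    7,    7,    6,   37,    0,    0,    0,    0]), array([-0.01,  0.  ,  0.01,  0.02,  0.03,  0.04,  0.05,  0.06,  0.07,
        0.08,  0.09,  0.1 ,  0.11,  0.12,  0.13,  0.14,  0.15,  0.16,
        0.17,  0.18,  0.19]))
handle 47 [0.5029 0.2002 0.1369] [0.4959 0.1946 0.1059] [0.5116 0.2083 0.1496]
plate z 0.0857768487263797 ((271.6070861816406, 190.12713623046875), (47.84513473510742, 64.00685119628906), 30.94918441772461) [0.5876 0.1505 0.0858]
side (array([1428, 1815,  452,  108,   77,   23,   11,  657,  140,   76,  118,
         13,   13,   10,   17,   21,    1,    0,    0,    0]), array([-0.01,  0.  ,  0.01,  0.02,  0.03,  0.04,  0.05,  0.06,  0.07,
        0.08,  0.09,  0.1 ,  0.11,  0.12,  0.13,  0.14,  0.15,  0.16,
        0.17,  0.18,  0.19]))
handle 54 [0.5025 0.1967 0.1309] [0.4951 0.1887 0.1072] [0.5145 0.2079 0.1505]
plate z 0.0731198026126425 ((307.7513122558594, 199.30776977539062), (23.763025283813477, 57.706787109375), 88.8921127319336) [0.5835 0.1436 0.0731]
```

Run:
```python
from h import *
piv=np.array([.611,.143])
def a(cam,uv,z):
    X=back(cam,uv,z=z); q=X[:2]-piv; return np.round(X,3),round(np.hypot(*q),4),round(np.degrees(np.arctan2(q[1],q[0]))%360,1)
t=lambda u,v:(230+u/7-.5,150+v/7-.5); s=lambda u,v:(268+u/7-.5,175+v/7-.5)
for z in(.066,.070):
  print([a('top',t(*p),z) for p in((250,405),(350,400),(465,342))]); print([a('side',s(*p),z) for p in((185,190),(250,232),(338,238))])
print('arm end', a('top',t(170,480),.093))
print('bottle',back('top',(195,182),z=.01),'slug',back('top',(190,232),z=.05))
im=cv2.imread('pics/top0.png'); im2=cv2.imread('pics/side0.png')
cv2.imwrite('pics/t.png',np.vstack([cv2.resize(im[195:215,260:302],None,fx=15,fy=15,interpolation=cv2.INTER_CUBIC),cv2.resize(im2[190:210,285:327],None,fx=15,fy=14,interpolation=cv2.INTER_CUBIC)]))
```

```text
[(array([0.544, 0.172, 0.066]), np.float64(0.0732), np.float64(157.1)), (array([0.544, 0.132, 0.066]), np.float64(0.0677), np.float64(189.8)), (array([0.566, 0.085, 0.066]), np.float64(0.0729), np.float64(232.3))]
[(array([0.547, 0.173, 0.066]), np.float64(0.0709), np.float64(155.4)), (array([0.548, 0.125, 0.066]), np.float64(0.0658), np.float64(195.9)), (array([0.575, 0.093, 0.066]), np.float64(0.0612), np.float64(234.5))]
[(array([0.543, 0.171, 0.07 ]), np.float64(0.0737), np.float64(157.8)), (array([0.544, 0.131, 0.07 ]), np.float64(0.0685), np.float64(190.1)), (array([0.566, 0.085, 0.07 ]), np.float64(0.0737), np.float64(231.9))]
[(array([0.543, 0.168, 0.07 ]), np.float64(0.0723), np.float64(159.8)), (array([0.544, 0.121, 0.07 ]), np.float64(0.0703), np.float64(198.5)), (array([0.572, 0.089, 0.07 ]), np.float64(0.0666), np.float64(234.1))]
arm end (array([0.51 , 0.198, 0.093]), np.float64(0.1151), np.float64(151.5))
bottle [0.63806701 0.39227166 0.01      ] slug [0.48278072 0.3870989  0.05      ]
```

View pics/t.png

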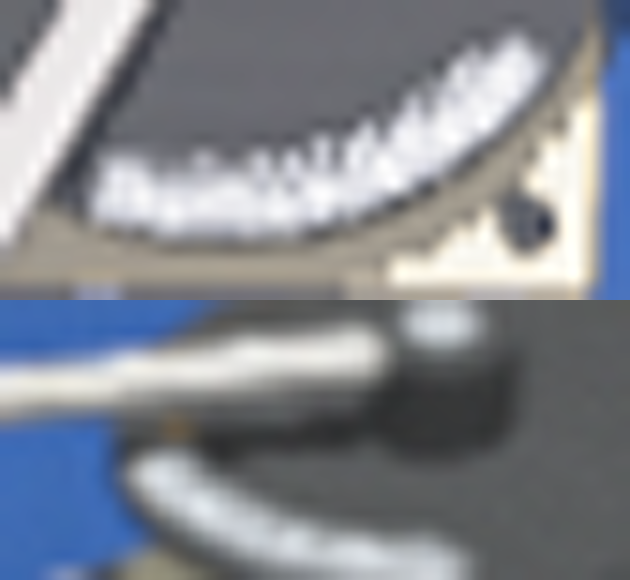

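Pivot (0.611,0.143) and handle (0.505,0.201), z≈0.121, are 121 mm apart, which matches. The lever rests at about 151°. The quadrant spans about 157–233°, so I expect the fourth gap at roughly 0.85–0.9 rad. I'm going to the handle with the jaws along the tangent, which the current yaw already gives.

```bash
python3 -m creep '[0.29,0.97,0,0,0,0.02,-1,0.29,0.97,0,0,0,0.02,-1,0.29,0.97,0,0,0,0.02,-1,0.29,0.97,0,0,0,0.02,-1,0.29,0.97,0,0,0,0.02,-1,0.29,0.97,0,0,0,0.02,-1,0.29,0.97,-0.2,0,0,0.02,-1,0.29,0.97,-0.4,0,0,0.02,-1,0.29,0.97,-0.4,0,0,0.02,-1,0.29,0.97,-0.4,0,0,0.02,-1]' 20
python3 - <<'E'
from h import *
s=sensors.sense(); print(s['joints'])
p,d=imaging.capture('side'); a,_=imaging.capture('top')
f=lambda im,x,y,w,h,s:cv2.resize(im[y:y+h,x:x+w,::-1],None,fx=s,fy=s,interpolation=cv2.INTER_CUBIC)
cv2.imwrite('pics/z10.png',np.hstack([f(p,240,130,90,90,4),f(a,205,170,90,90,4)]))
E
```

```text
time: 12.3
tcp_pos: [0.509, 0.1961, 0.1699]
tool_rot: [[-0.491, -0.871, -0.005], [-0.871, 0.491, 0.001], [0.001, 0.005, -1.0]]
force: [0.8, -0.0, 1.1]
finger_gap: 0.0853
[0.20760755 0.20598458 1.67519021 0.00260976 1.2652475  2.29074288]
```

View pics/z10.png

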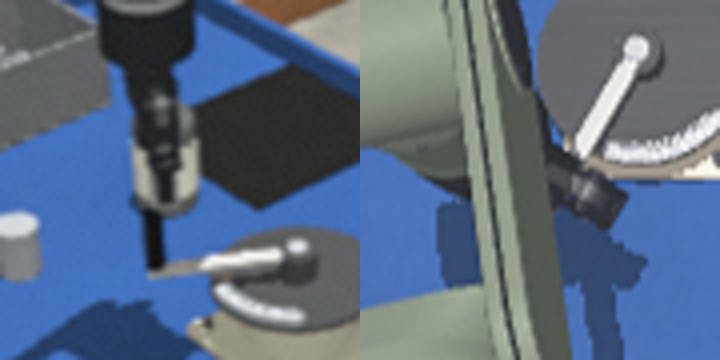

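In the side view the near finger sits in line with the handle (crop (155,200–270)). The jaws look nearly edge-on from there. I'm descending and closing loosely.

```bash
python3 -m creep '[-0.02,0.025,0,0,0,0.01,-1,-0.02,0.025,-0.15,0,0,0.01,-1,-0.02,0.025,-0.25,0,0,0.01,-1,-0.02,0.025,-0.32,0,0,0.01,-1,-0.02,0.025,-0.32,0,0,0.01,-1,-0.02,0.025,-0.32,0,0,0.01,0,-0.02,0.025,-0.32,0,0,0.01,0.3,-0.02,0.025,-0.32,0,0,0.01,0.4,-0.02,0.025,-0.32,0,0,0.01,0.4,-0.02,0.025,-0.32,0,0,0.01,0.4]' 20
python3 - <<'E'
from h import *
s=sensors.sense(); print(s['joints'],s['force'])
p,d=imaging.capture('side'); a,_=imaging.capture('top')
f=lambda im,x,y,w,h,s:cv2.resize(im[y:y+h,x:x+w,::-1],None,fx=s,fy=s,interpolation=cv2.INTER_CUBIC)
cv2.imwrite('pics/z11.png',np.hstack([f(p,250,150,60,60,6),f(a,225,180,60,60,6)]))
E
```

```text
time: 13.4
tcp_pos: [0.5074, 0.2023, 0.1091]
tool_rot: [[-0.481, -0.877, 0.002], [-0.877, 0.481, 0.003], [-0.004, 0.0, -1.0]]
force: [0.7, -0.1, 0.2]
finger_gap: 0.0257
[0.21927583 0.27740035 1.72671259 0.00297629 1.13514848 2.29063745] [ 0.65114233 -0.0678972   0.18902964]
```

View pics/z11.png

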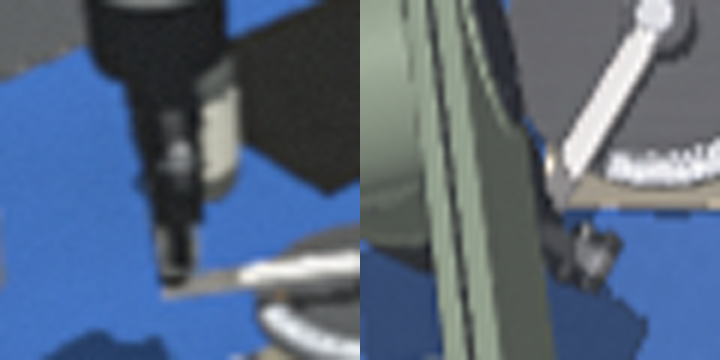

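```bash
python3 -m creep '[0,0,0,0,0,0,0.47,0,0,0,0,0,0,0.52,0,0,0,0,0,0,0.52,0,0,0,0,0,0,0.52]' 20
```

```text
time: 13.9
tcp_pos: [0.5072, 0.2022, 0.1088]
tool_rot: [[-0.481, -0.877, 0.001], [-0.877, 0.481, 0.003], [-0.003, 0.001, -1.0]]
force: [0.4, 0.1, -0.2]
finger_gap: 0.0203
```

```bash
cat > st.py <<'E'
from h import *
piv=np.array([.611,.143])
s=sensors.sense(); q=s['tcp_pos'][:2]-piv; ph=np.arctan2(q[1],q[0])%(2*np.pi); r=np.hypot(*q)
T=np.array([-np.sin(ph),np.cos(ph)]); N=-np.array([T[1],-T[0]])*-1
F=s['force'][:2]; yaw=np.arctan2(s['tool_rot'][1,0],s['tool_rot'][0,0])
print(f"t={s['time']:.1f} ph={ph:.3f} adv={ph-2.623:.3f} r={r*1000:.1f} Ft={F@T:.2f} Fr={F@(q/r):.2f} Fz={s['force'][2]:.1f} z={s['tcp_pos'][2]:.4f} gap={s['finger_gap']*1000:.1f} yawerr={np.degrees((yaw-ph-np.pi/2+np.pi)%(2*np.pi)-np.pi):.1f} tz={s['torque'][2]:.3f}")
import sys
if len(sys.argv)>1:
    n=int(sys.argv[1]); step=float(sys.argv[2])/120; p=s['tcp_pos'][:2].copy()
    yerr=(yaw-ph-np.pi/2+np.pi)%(2*np.pi)-np.pi
    for i in range(1,n+1):
        a=ph+i*step; d=piv+.12*np.array([np.cos(a),np.sin(a)])-p; p=p+d
        print(i,np.round(d/.2,4),'rz',round(((step-(yerr if i==1 else 0))/(np.pi/3)),3),'tz',round((.109-s['tcp_pos'][2])/.2,3) if i==1 else '')
E
python3 st.py 4 4
```

```text
t=13.9 ph=2.623 adv=0.000 r=119.5 Ft=-0.30 Fr=-0.25 Fz=-0.2 z=0.1088 gap=20.3 yawerr=0.9 tz=0.005
1 [-0.0116 -0.0164] rz 0.016 tz 0.001
2 [-0.009  -0.0178] rz 0.032 tz 
3 [-0.0084 -0.0181] rz 0.032 tz 
4 [-0.0078 -0.0184] rz 0.032 tz
```

```bash
python3 -m creep '[-0.0116,-0.0164,0,0,0,0.016,0.52,-0.0116,-0.0164,0,0,0,0.016,0.52]' 20 >/dev/null; python3 st.py
python3 -m creep '[-0.009,-0.0178,0,0,0,0.032,0.52,-0.009,-0.0178,0,0,0,0.032,0.52]' 20 >/dev/null; python3 st.py
python3 -m creep '[-0.0084,-0.0181,0,0,0,0.032,0.52,-0.0084,-0.0181,0,0,0,0.032,0.52]' 20 >/dev/null; python3 st.py 4 3
```

```text
t=14.1 ph=2.640 adv=0.017 r=119.5 Ft=-8.45 Fr=-1.18 Fz=-6.6 z=0.1090 gap=20.3 yawerr=1.0 tz=-0.010
t=14.3 ph=2.655 adv=0.032 r=119.3 Ft=-8.96 Fr=0.49 Fz=-6.0 z=0.1090 gap=20.3 yawerr=2.1 tz=-0.003
t=14.5 ph=2.670 adv=0.047 r=119.1 Ft=-8.42 Fr=0.39 Fz=-5.2 z=0.1090 gap=20.5 yawerr=3.1 tz=0.049
1 [-0.0107 -0.0114] rz -0.029 tz -0.0
2 [-0.0063 -0.0136] rz 0.024 tz 
3 [-0.006  -0.0138] rz 0.024 tz 
4 [-0.0056 -0.0139] rz 0.024 tz
```

```bash
python3 -m creep '[-0.014,-0.021,0,0,0,-0.01,0.52,-0.014,-0.021,0,0,0,-0.01,0.52]' 20 >/dev/null; python3 st.py
python3 -m creep '[-0.0108,-0.0224,0,0,0,0.01,0.52,-0.0108,-0.0224,0,0,0,0.01,0.52]' 20 >/dev/null; python3 st.py
python3 -m creep '[-0.01,-0.0226,0,0,0,0.02,0.52,-0.01,-0.0226,0,0,0,0.02,0.52]' 20 >/dev/null; python3 st.py 4 5
```

```text
t=14.7 ph=2.694 adv=0.071 r=119.4 Ft=-9.15 Fr=-1.23 Fz=-5.4 z=0.1091 gap=20.4 yawerr=1.2 tz=0.023
t=14.9 ph=2.718 adv=0.095 r=119.6 Ft=-9.22 Fr=0.85 Fz=-4.3 z=0.1091 gap=20.2 yawerr=0.4 tz=-0.025
t=15.1 ph=2.741 adv=0.118 r=119.6 Ft=-7.92 Fr=-0.85 Fz=-4.3 z=0.1091 gap=20.3 yawerr=0.3 tz=-0.046
1 [-0.0109 -0.0225] rz 0.036 tz -0.0
2 [-0.0083 -0.0236] rz 0.04 tz 
3 [-0.0073 -0.0239] rz 0.04 tz 
4 [-0.0063 -0.0242] rz 0.04 tz
```

```bash
python3 -m creep '[-0.0105,-0.0225,0,0,0,0.024,0.52,-0.0105,-0.0225,0,0,0,0.024,0.52]' 20 >/dev/null; python3 st.py
python3 -m creep '[-0.0092,-0.0232,0,0,0,0.024,0.52,-0.0092,-0.0232,0,0,0,0.024,0.52]' 20 >/dev/null; python3 st.py
python3 -m creep '[-0.0085,-0.0234,0,0,0,0.024,0.52,-0.0085,-0.0234,0,0,0,0.024,0.52]' 20 >/dev/null; python3 st.py
python3 -m creep '[-0.008,-0.0236,0,0,0,0.024,0.52,-0.008,-0.0236,0,0,0,0.024,0.52]' 20 >/dev/null; python3 st.py 4 5
```

```text
t=15.3 ph=2.765 adv=0.142 r=119.7 Ft=-8.69 Fr=-0.56 Fz=-4.9 z=0.1092 gap=20.4 yawerr=0.3 tz=-0.012
t=15.5 ph=2.790 adv=0.167 r=119.6 Ft=-7.94 Fr=-0.34 Fz=-4.5 z=0.1092 gap=20.5 yawerr=0.4 tz=-0.057
t=15.7 ph=2.814 adv=0.191 r=119.7 Ft=-8.58 Fr=-0.92 Fz=-4.6 z=0.1092 gap=20.5 yawerr=0.4 tz=-0.000
t=15.9 ph=2.839 adv=0.216 r=119.6 Ft=-8.69 Fr=-0.56 Fz=-4.4 z=0.1092 gap=20.2 yawerr=0.5 tz=-0.016
1 [-0.0088 -0.0234] rz 0.031 tz -0.001
2 [-0.006  -0.0243] rz 0.04 tz 
3 [-0.0049 -0.0245] rz 0.04 tz 
4 [-0.0039 -0.0247] rz 0.04 tz
```

```bash
python3 -m creep '[-0.008,-0.0236,0,0,0,0.022,0.52,-0.008,-0.0236,0,0,0,0.022,0.52]' 20 >/dev/null; python3 st.py
python3 -m creep '[-0.0068,-0.024,0,0,0,0.024,0.52,-0.0068,-0.024,0,0,0,0.024,0.52]' 20 >/dev/null; python3 st.py
python3 -m creep '[-0.0062,-0.0242,0,0,0,0.024,0.52,-0.0062,-0.0242,0,0,0,0.024,0.52]' 20 >/dev/null; python3 st.py
python3 -m creep '[-0.0056,-0.0244,0,0,0,0.024,0.52,-0.0056,-0.0244,0,0,0,0.024,0.52]' 20 >/dev/null; python3 st.py 4 5
```

```text
t=16.1 ph=2.861 adv=0.238 r=119.6 Ft=-7.55 Fr=-1.14 Fz=-6.1 z=0.1091 gap=20.5 yawerr=0.6 tz=-0.025
t=16.3 ph=2.883 adv=0.260 r=119.6 Ft=-8.25 Fr=-1.37 Fz=-4.0 z=0.1091 gap=20.7 yawerr=0.8 tz=-0.035
t=16.5 ph=2.905 adv=0.282 r=119.5 Ft=-8.29 Fr=-1.39 Fz=-4.8 z=0.1090 gap=20.4 yawerr=1.0 tz=0.037
t=16.7 ph=2.932 adv=0.309 r=119.6 Ft=-5.79 Fr=-1.20 Fz=-2.3 z=0.1089 gap=20.5 yawerr=0.9 tz=-0.097
1 [-0.0067 -0.0241] rz 0.025 tz 0.0
2 [-0.0037 -0.0247] rz 0.04 tz 
3 [-0.0026 -0.0249] rz 0.04 tz 
4 [-0.0016 -0.0249] rz 0.04 tz
```

```bash
python3 -m creep '[-0.005,-0.0215,0,0,0,0.02,0.52,-0.005,-0.0215,0,0,0,0.02,0.52]' 20 >/dev/null; python3 st.py
python3 -m creep '[-0.004,-0.0225,0,0,0,0.022,0.52,-0.004,-0.0225,0,0,0,0.022,0.52]' 20 >/dev/null; python3 st.py
python3 -m creep '[-0.0034,-0.0225,0,0,0,0.022,0.52,-0.0034,-0.0225,0,0,0,0.022,0.52]' 20 >/dev/null; python3 st.py
python3 -m creep '[-0.0028,-0.0225,0,0,0,0.022,0.52,-0.0028,-0.0225,0,0,0,0.022,0.52]' 20 >/dev/null; python3 st.py
python3 -m creep '[-0.0022,-0.0225,0,0,0,0.022,0.52,-0.0022,-0.0225,0,0,0,0.022,0.52]' 20 >/dev/null; python3 st.py 4 5
```

```text
t=16.9 ph=2.955 adv=0.332 r=119.6 Ft=-7.88 Fr=-2.17 Fz=-3.6 z=0.1089 gap=20.5 yawerr=0.8 tz=-0.058
t=17.1 ph=2.976 adv=0.353 r=119.6 Ft=-9.08 Fr=-1.42 Fz=-3.8 z=0.1089 gap=20.7 yawerr=0.9 tz=-0.053
t=17.3 ph=2.996 adv=0.373 r=119.6 Ft=-8.20 Fr=-1.57 Fz=-4.0 z=0.1088 gap=20.7 yawerr=1.1 tz=-0.031
t=17.5 ph=3.014 adv=0.391 r=119.5 Ft=-8.05 Fr=-1.28 Fz=-3.8 z=0.1088 gap=20.5 yawerr=1.4 tz=-0.037
t=17.7 ph=3.030 adv=0.407 r=119.5 Ft=-9.97 Fr=-1.59 Fz=-4.3 z=0.1088 gap=20.7 yawerr=1.8 tz=-0.064
1 [-0.0048 -0.0246] rz 0.009 tz 0.001
2 [-0.0012 -0.025 ] rz 0.04 tz 
3 [-0.0002 -0.025 ] rz 0.04 tz 
4 [ 0.0009 -0.025 ] rz 0.04 tz
```

```bash
python3 -m creep '[-0.004,-0.0235,0,0,0,0.01,0.52,-0.004,-0.0235,0,0,0,0.01,0.52]' 20 >/dev/null; python3 st.py
python3 -m creep '[-0.0015,-0.0235,0,0,0,0.018,0.52,-0.0015,-0.0235,0,0,0,0.018,0.52]' 20 >/dev/null; python3 st.py
python3 -m creep '[-0.001,-0.0235,0,0,0,0.018,0.52,-0.001,-0.0235,0,0,0,0.018,0.52]' 20 >/dev/null; python3 st.py
python3 -m creep '[-0.0005,-0.0235,0,0,0,0.018,0.52,-0.0005,-0.0235,0,0,0,0.018,0.52]' 20 >/dev/null; python3 st.py 4 5
```

```text
t=17.9 ph=3.049 adv=0.426 r=119.4 Ft=-9.76 Fr=-2.32 Fz=-3.9 z=0.1088 gap=20.3 yawerr=1.4 tz=0.010
t=18.1 ph=3.069 adv=0.446 r=119.4 Ft=-8.87 Fr=-0.79 Fz=-2.5 z=0.1088 gap=20.6 yawerr=1.4 tz=0.059
t=18.3 ph=3.094 adv=0.471 r=119.4 Ft=-5.54 Fr=-1.33 Fz=-1.5 z=0.1088 gap=20.6 yawerr=1.0 tz=0.004
t=18.5 ph=3.119 adv=0.496 r=119.4 Ft=-8.24 Fr=-0.81 Fz=-2.7 z=0.1088 gap=20.8 yawerr=0.8 tz=0.105
1 [-0.0029 -0.0249] rz 0.027 tz 0.001
2 [ 0.001 -0.025] rz 0.04 tz 
3 [ 0.002  -0.0249] rz 0.04 tz 
4 [ 0.0031 -0.0248] rz 0.04 tz
```

Clear dips came at 0.309 and 0.471 rad, 0.16 apart, so those are clicks one and two. I'm carrying on.

```bash
python3 -m creep '[-0.001,-0.024,0,0,0,0.018,0.52,-0.001,-0.024,0,0,0,0.018,0.52]' 20 >/dev/null; python3 st.py
python3 -m creep '[0.001,-0.024,0,0,0,0.02,0.52,0.001,-0.024,0,0,0,0.02,0.52]' 20 >/dev/null; python3 st.py
python3 -m creep '[0.0018,-0.024,0,0,0,0.02,0.52,0.0018,-0.024,0,0,0,0.02,0.52]' 20 >/dev/null; python3 st.py
python3 -m creep '[0.0024,-0.024,0,0,0,0.02,0.52,0.0024,-0.024,0,0,0,0.02,0.52]' 20 >/dev/null; python3 st.py
python3 -m creep '[0.003,-0.024,0,0,0,0.02,0.52,0.003,-0.024,0,0,0,0.02,0.52]' 20 >/dev/null; python3 st.py 4 5
```

```text
t=18.7 ph=3.142 adv=0.519 r=119.4 Ft=-10.56 Fr=-2.14 Fz=-2.8 z=0.1089 gap=20.4 yawerr=0.6 tz=0.048
t=18.9 ph=3.164 adv=0.541 r=119.4 Ft=-9.16 Fr=-1.30 Fz=-1.4 z=0.1089 gap=20.4 yawerr=0.6 tz=0.105
t=19.1 ph=3.184 adv=0.561 r=119.4 Ft=-10.21 Fr=-2.08 Fz=-2.1 z=0.1089 gap=20.8 yawerr=0.8 tz=0.068
t=19.3 ph=3.204 adv=0.581 r=119.4 Ft=-9.18 Fr=-2.07 Fz=-1.7 z=0.1089 gap=20.6 yawerr=0.9 tz=0.031
t=19.5 ph=3.224 adv=0.601 r=119.4 Ft=-10.36 Fr=-0.78 Fz=-1.6 z=0.1090 gap=20.8 yawerr=1.1 tz=0.060
1 [-0.0005 -0.0251] rz 0.022 tz 0.0
2 [ 0.0036 -0.0247] rz 0.04 tz 
3 [ 0.0046 -0.0246] rz 0.04 tz 
4 [ 0.0057 -0.0243] rz 0.04 tz
```

```bash
python3 -m creep '[0.002,-0.0235,0,0,0,0.014,0.52,0.002,-0.0235,0,0,0,0.014,0.52]' 20 >/dev/null; python3 st.py
python3 -m creep '[0.004,-0.0235,0,0,0,0.02,0.52,0.004,-0.0235,0,0,0,0.02,0.52]' 20 >/dev/null; python3 st.py
python3 -m creep '[0.0045,-0.0235,0,0,0,0.02,0.52,0.0045,-0.0235,0,0,0,0.02,0.52]' 20 >/dev/null; python3 st.py
python3 -m creep '[0.005,-0.0235,0,0,0,0.02,0.52,0.005,-0.0235,0,0,0,0.02,0.52]' 20 >/dev/null; python3 st.py 4 5
```

```text
t=19.7 ph=3.247 adv=0.624 r=119.4 Ft=-7.81 Fr=-1.04 Fz=-1.6 z=0.1090 gap=20.7 yawerr=0.7 tz=0.101
t=19.9 ph=3.273 adv=0.650 r=119.4 Ft=-8.87 Fr=-1.26 Fz=-0.9 z=0.1090 gap=20.7 yawerr=0.6 tz=0.128
t=20.1 ph=3.296 adv=0.673 r=119.4 Ft=-9.89 Fr=-0.65 Fz=-0.8 z=0.1090 gap=20.9 yawerr=0.6 tz=0.129
t=20.3 ph=3.319 adv=0.696 r=119.4 Ft=-10.16 Fr=-1.19 Fz=-0.9 z=0.1090 gap=20.5 yawerr=0.6 tz=0.186
1 [ 0.0019 -0.0251] rz 0.03 tz 0.0
2 [ 0.0059 -0.0243] rz 0.04 tz 
3 [ 0.007 -0.024] rz 0.04 tz 
4 [ 0.0079 -0.0237] rz 0.04 tz
```

Click three fell at about 0.63–0.64, so the fourth should be near 0.80. I'm going on with finer steps.

```bash
python3 -m creep '[0.0045,-0.024,0,0,0,0.018,0.52,0.0045,-0.024,0,0,0,0.018,0.52]' 20 >/dev/null; python3 st.py
python3 -m creep '[0.0064,-0.024,0,0,0,0.02,0.52,0.0064,-0.024,0,0,0,0.02,0.52]' 20 >/dev/null; python3 st.py
python3 -m creep '[0.007,-0.024,0,0,0,0.02,0.52,0.007,-0.024,0,0,0,0.02,0.52]' 20 >/dev/null; python3 st.py 4 4
```

```text
t=20.5 ph=3.340 adv=0.717 r=119.2 Ft=-9.80 Fr=-1.46 Fz=0.5 z=0.1094 gap=20.9 yawerr=0.6 tz=0.056
t=20.7 ph=3.361 adv=0.738 r=119.2 Ft=-9.14 Fr=-1.32 Fz=0.4 z=0.1095 gap=20.5 yawerr=0.7 tz=-0.035
t=20.9 ph=3.382 adv=0.759 r=119.2 Ft=-9.82 Fr=-1.42 Fz=1.1 z=0.1095 gap=20.8 yawerr=0.8 tz=0.016
1 [ 0.0014 -0.0203] rz 0.019 tz -0.002
2 [ 0.0057 -0.0192] rz 0.032 tz 
3 [ 0.0064 -0.019 ] rz 0.032 tz 
4 [ 0.007  -0.0187] rz 0.032 tz
```

```bash
python3 -m creep '[0.006,-0.0195,0,0,0,0.01,0.52,0.006,-0.0195,0,0,0,0.01,0.52]' 20 >/dev/null; python3 st.py
python3 -m creep '[0.0066,-0.0195,0,0,0,0.014,0.52,0.0066,-0.0195,0,0,0,0.014,0.52]' 20 >/dev/null; python3 st.py 4 4
```

```text
t=21.1 ph=3.396 adv=0.773 r=119.2 Ft=-10.47 Fr=-2.20 Fz=0.7 z=0.1095 gap=20.5 yawerr=0.7 tz=0.013
t=21.3 ph=3.413 adv=0.790 r=119.2 Ft=-10.31 Fr=-0.38 Fz=0.1 z=0.1095 gap=20.5 yawerr=0.7 tz=0.035
1 [ 0.0017 -0.0203] rz 0.02 tz -0.003
2 [ 0.0063 -0.019 ] rz 0.032 tz 
3 [ 0.0069 -0.0188] rz 0.032 tz 
4 [ 0.0076 -0.0185] rz 0.032 tz
```

```bash
python3 -m creep '[0.006,-0.0192,0,0,0,0.014,0.52,0.006,-0.0192,0,0,0,0.014,0.52]' 20 >/dev/null; python3 st.py 2 4
python3 -m creep '[0.006,-0.0185,0,0,0,0.014,0.52,0.006,-0.0185,0,0,0,0.014,0.52]' 20 >/dev/null; python3 st.py 2 4
```

```text
t=21.5 ph=3.435 adv=0.812 r=119.2 Ft=-6.98 Fr=-0.61 Fz=0.4 z=0.1095 gap=21.0 yawerr=0.4 tz=0.041
1 [ 0.0024 -0.0202] rz 0.025 tz -0.003
2 [ 0.0067 -0.0188] rz 0.032 tz 
t=21.7 ph=3.452 adv=0.829 r=119.2 Ft=-9.27 Fr=-1.41 Fz=0.8 z=0.1095 gap=20.7 yawerr=0.4 tz=0.074
1 [ 0.0027 -0.0201] rz 0.024 tz -0.003
2 [ 0.0071 -0.0187] rz 0.032 tz
```

```bash
python3 -m creep '[0.0062,-0.0185,0,0,0,0.014,0.52,0.0062,-0.0185,0,0,0,0.014,0.52]' 20 >/dev/null; python3 st.py 2 4
python3 -m creep '[0.007,-0.0182,0,0,0,0.014,0.52,0.007,-0.0182,0,0,0,0.014,0.52]' 20 >/dev/null; python3 st.py 2 4
```

```text
t=21.9 ph=3.469 adv=0.846 r=119.2 Ft=-9.86 Fr=-1.49 Fz=0.9 z=0.1095 gap=21.0 yawerr=0.5 tz=0.030
1 [ 0.003  -0.0201] rz 0.023 tz -0.003
2 [ 0.0074 -0.0186] rz 0.032 tz 
t=22.1 ph=3.483 adv=0.860 r=119.2 Ft=-10.78 Fr=-1.44 Fz=1.3 z=0.1095 gap=20.8 yawerr=0.7 tz=-0.001
1 [ 0.0032 -0.0201] rz 0.021 tz -0.003
2 [ 0.0076 -0.0185] rz 0.032 tz
```

The fourth dip came at about 0.80–0.81, and the force has since climbed back to 10.8 N at 0.86, so the pawl is in the gap. I'm closing the grip gently to hold it there, with a small forward bias against the spring.

```bash
python3 -m creep '[0.003,-0.010,0,0,0,0.006,0.55,0.003,-0.010,0,0,0,0.006,0.7,0.003,-0.010,0,0,0,0.006,0.7,0.003,-0.010,0,0,0,0.006,0.7]' 20 >/dev/null; python3 st.py 1 4
python3 - <<'E'
from h import *
p,d=imaging.capture('side'); a,_=imaging.capture('top')
cv2.imwrite('pics/f.png',a[:,:,::-1])
f=lambda im,x,y,w,h,s:cv2.resize(im[y:y+h,x:x+w,::-1],None,fx=s,fy=s,interpolation=cv2.INTER_CUBIC)
cv2.imwrite('pics/z12.png',np.hstack([f(p,250,150,90,100,4),f(p,330,205,90,100,4)]))
E
python3 st.py
```

```text
t=22.5 ph=3.484 adv=0.861 r=119.2 Ft=-10.69 Fr=-1.81 Fz=0.1 z=0.1096 gap=20.8 yawerr=1.1 tz=-0.076
1 [ 0.0033 -0.02  ] rz 0.013 tz -0.003
t=22.6 ph=3.484 adv=0.861 r=119.2 Ft=-9.99 Fr=-2.46 Fz=-0.5 z=0.1095 gap=20.7 yawerr=1.1 tz=-0.017
```

View pics/z12.png

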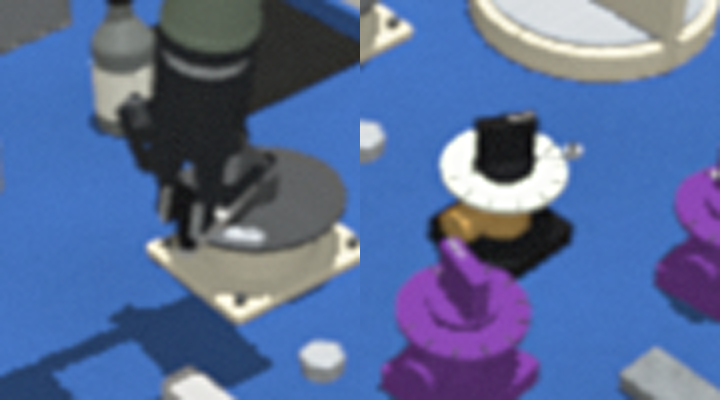

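View pics/f.png

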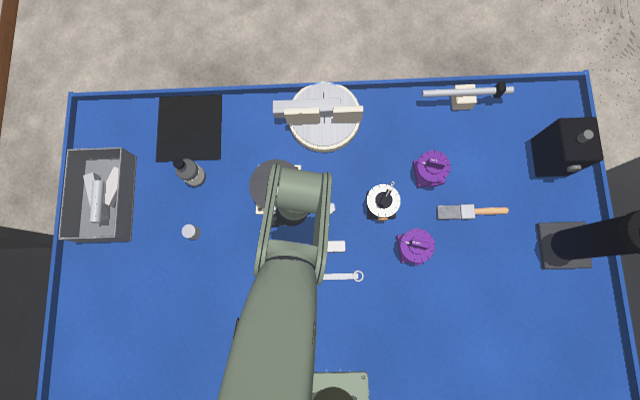

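```bash
python3 -m creep '[0.003,-0.010,0,0,0,0,0.7,0.003,-0.010,0,0,0,0,0.7,0.003,-0.010,0,0,0,0,0.7,0.003,-0.010,0,0,0,0,0.7]' 40 >/dev/null; python3 st.py 1 4
```

```text
t=23.0 ph=3.485 adv=0.862 r=119.2 Ft=-10.29 Fr=-2.64 Fz=0.5 z=0.1096 gap=20.6 yawerr=1.2 tz=-0.106
1 [ 0.0032 -0.0201] rz 0.012 tz -0.003
```

```bash
python3 -m creep '[0.0055,-0.0155,0,0,0,0.004,0.7,0.0055,-0.0155,0,0,0,0.004,0.7,0.0055,-0.0155,0,0,0,0.004,0.7]' 40 >/dev/null; python3 st.py
python3 - <<'E'
from plant import job_done
print(job_done())
E
python3 st.py
```

```text
t=23.3 ph=3.493 adv=0.870 r=119.2 Ft=-10.97 Fr=-3.04 Fz=0.2 z=0.1096 gap=20.9 yawerr=1.1 tz=-0.055
the job is handed in; nothing more can be done
None
the job is handed in; nothing more can be done
```

I set the feed knob at the tab, then swung the lever four clicks and handed the job in at 23.3 s while still holding it. No verdict was reported.

- **Knob:** I turned it clockwise in two grips, the second a small correction of about 2.5°. Afterwards the pointer read about -30.5° from the tool angle and about -31° from depth in both cameras. The tab triangulated to about -30°, so the two agree to roughly 1°. A rough fit of the white line on the bar read 1–2° less. That is within what the pixels can resolve.
- **Lever:** Force dips showed the four clicks at about 0.31, 0.47, 0.64 and 0.81 rad. The dip at click three fell between two readings, but its spacing fits the 0.17 rad pattern. After the fourth dip the force rose again to about 10–11 N. I stopped at 0.87 rad, close to the middle of the gap at about 0.88 and about 0.1 short of where the fifth click would be (about 0.97).
- **Grip:** The jaws were set to 40 N and read about 20.9 mm on the 18 mm handle. That is a little wider than expected, so the grip may be slightly uneven. The steady spring force shows the lever is held.
- **Bystanders:** In the last top picture everything in view stood where it began. The arm hid part of the nut, offcut and spanner, and I did not see any contact with them.

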